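Dress the carver's display board

ROBOT

A 6-joint arm with a two-finger parallel gripper is mounted at the origin on the work surface. World frame = base frame: x ahead of the robot, y to its left, z up, the work surface at z = 0. Lengths are in m, angles in rad, forces in N, time in s.
With the tool pointing down it reaches from about 0.25 to 0.725 m from the base axis. Payload 4 kg.
Tool frame: the origin (TCP) lies midway between the tips of the shut fingers; the grasp point (between the pads) lies 19 mm behind it; z points along the fingers, y is the direction in which the jaws open and shut (so a half turn about z gives the same grasp; the last joint's range is limited). The gripper opens to 85 mm and grips with 20 to 120 N. Pads are 22 mm wide; open, the fingers measure 114 mm over their backs; the gripper's body (76 mm by 85 mm) begins 54 mm behind the grasp point. The pads swing forward as they close: fully open they stand 13 mm farther back than shut.
Start: joints at [1.281, 0.241, 0.005, 1.335, 0, 1.571], TCP at [0.143, 0.479, 0.231] pointing down, gripper open.
Joint ranges: [-2.72, 2.72], [-1.05, 1.87], [-1.09, 1.28], [-1.99, 2.15], [-1.42, 1.44], [-3.14, 3.14]. Speed limits (rad/s): [2.79, 2.79, 3.14, 3.14, 3.14, 3.14].

INTERFACE

Orientations are given as a unit quaternion [x, y, z, w].
In Python, from workcell import monitor, cams, order gives the robot as it stands.
- The arm moves only by the tool send_rows, never from a script. Its argument "moves" is a list of rows, each a list of 4 numbers: the shift along the tool's x, y, z as a fraction of full scale, then the turn about the tool's z as a fraction of full scale. A call has 1 to 20 rows; each row shifts and turns the commanded pose from where the row before left it, along the tool's axes as they then stand; what a row does not reach is not made up. Full scale, the value 1, is 100 cm for a shift and 0.1 rad for a turn. A row lasts 1/10 s, in which the tool goes at most 50 mm and 8.59 degrees, less where a joint would pass 70% of its speed; a pose out of reach is approached as far as the arm can. A call with a number of a shift or a turn outside -1 to 1 is refused whole. A call with a gripper value outside its range is refused whole. "claw" is the gripper's target within -1 to 1 (fully open at 1, half-way at 0, shut at -1), set as the call begins (left out, the last holds). The fingers move at their own pace and stop on an object; the grip force is fixed at half the most. Time passes only in rows, so rows that do not move let the fingers close. It gives the time, the measured TCP pose, the force and the opening at its end, in the units of the state.
- monitor.get_obs(): the state, without advancing time (a new reading comes with each control period).
- cams.camera(name): name is "scene" or "top" or "wrist"; returns (picture, depth): 480x640x3 uint8, blue, green, red; 480x640 float32, m along the optical axis (not along the pixel's ray), 0 where there is no reading.
- cams.camera_info(name): a dict with "intrinsics" (3x3 intrinsics, pixels), "T" (4x4, takes a point from camera to world coordinates); the wrist camera has in their place "mount" (4x4, takes a point from camera to tool coordinates, whose origin is the TCP and whose axes are the flange's). Camera axes: x right, y up, looking along -z (the intrinsics and any distortion apply to the point x, -y, -z); pixel columns grow to the right and rows downward; lengths in m; the calibration is good to about 2 mm. The wrist camera is an equidistant fisheye: a pixel r from the principal point sees the ray r / f radians off the axis. A picture is of the moment at which its call begins: read the wrist's pose just before it. camera_info takes no time and is no camera call.
- order.job_done(): hands the job in, once; it reports no verdict.
The state is a dict: "clock": time; "joint_pos": joint angles; "joint_vel": joint speeds; "tau": joint torques, N m; "eef_pos": TCP position; "tool_rot": TCP orientation; "ft_force": force on the tool from outside, world axes, zero at the start; "ft_torque": the same for the moment, N m; "grip_width": finger opening in m.
Only numpy, scipy, OpenCV 4.12 (cv2) and the standard library are available. Lean on these libraries where they do the work, as an engineer would, in place of code of your own. Each camera call takes 0.05 s, during which the arm holds its last target.

TASK

Set out the finished stone carvings from the plywood drying board on the display board (the darker one with the raised rail along its back edge, where the turtle and the coiled snake already stand and must stay as they are): stand the square plinth midway between the turtle and the snake, in line with them and square to the board, with the owl centred on top of it, facing the front. Directly in front of the snake, about 30 mm clear of it, put the jar and close it with its lid; directly in front of the turtle, about 30 mm clear of it, put the duck, facing the front. Everything ends upright and at rest, and the medallion, the egg and the dish are not part of the display.

Things in the scene. Friction and masses are not known exactly. Their poses are not given: they have to be found in the camera images.
- display: Display board: brown varnished wood, fixed, on the left or right half of the bench; 240 mm deep (x), 340 wide (y), flat top at z = 20 mm. A dark rail along its back edge, 12 mm thick, stands 20 mm above the top. Origin: centre of the underside. x points from the front edge to the rail (the front faces the robot), y to the left.
- drying: Drying board: pale plywood, fixed, on the other half; 260 mm deep (x), 380 wide (y), flat top at z = 24 mm, no rim. Origin: centre of the underside; x away from the robot, y to the left. Eight pieces stand on it in any order in two rows (rows 115 mm apart along x, neighbours 98 mm along y): the five wanted, and a flat oval medallion, an egg and a shallow dish.
- turtle: Stone turtle standing on the display board, left or right of its middle: shell 68 mm across, 40 high, 0.55 kg, loose. Faces the front. Origin: under the shell's centre, on the board's top; x to the back, parallel to the board's. Its nose is 45 mm in front of the origin. It stands 110 mm to one side of the board's middle, the snake 110 mm to the other, both 50 mm behind the board's centre.
- snake: Coiled stone snake standing on the display board on the other side of its middle: three stacked coils, 72 mm across at the bottom, 51 mm high, 0.55 kg, loose. Origin: under its centre, on the board's top; x to the back, parallel to the board's.
- plinth_mid (a point): Centre of the plinth: a plain square stone block 56 x 56 mm, 40 mm high, with two pale lines round it, 0.34 kg. The point is 20 mm above its underside. x and y are square to its sides, z up.
- owl_mid (a point): Centre of the owl: upright rounded stone figure with two ear tufts and two big round eyes; round body 44 mm in diameter in its middle, 38 mm at the flat foot, 72 mm high, 0.24 kg. The point is on its axis, 35 mm above the foot. x points out of its back, so it faces -x; z up.
- jar_mid (a point): Centre of the jar: open round stone pot 46 mm high, 58 mm in diameter at its middle (46 at the foot, 56 at the rim), mouth 44 mm across, 0.19 kg. The point is on its axis, 23 mm above its foot. z up.
- lid_knob (a point): Middle of the knob of the jar's lid. Stone disc 58 mm in diameter, 7 thick; on it a round knob 17 mm in diameter, 22 high, to grip it by; below it a 37 mm round boss, 6 deep, that drops into the jar's mouth. The point is 24 mm above the boss's underside and 11 mm below the knob's top. 0.07 kg. It starts standing on its boss; seated, the point is 41 mm above the jar's centre. z up.
- duck_mid (a point): Middle of the duck, a swimming stone duck on an oblong foot, 74 mm long, 60 high at the head, 0.17 kg. The point is 26 mm above the underside, where the round body is 40 mm wide, to be gripped across (along y). x points to the tail, so it faces -x; bill tip 37 mm in front of the point, tail tip 37 mm behind. z up.
Mind the look-alikes: they are no part of the job. What is shaped like the snake but blue or green is not meant.

How it is judged:
By the outcome, as a careful person would: the job done as asked, in the order asked, and still so for the second after the job is handed in, with the robot touching nothing.
It also fails if it takes over 134 s, if anything falls off the work surface, if the arm or the gripper's body presses on something with over 40 N, if the wrist force passes 120 N, or if a joint passes its speed limit or range.

## Working session

There is one attempt and no reset: what is moved stays moved. The work goes in short steps, Python scripts to look and compute and a tool call to move; the robot and the scene stay as the last step left them, time stands still between calls to the robot, and variables do not carry over. Pictures are saved under pics/ and viewed, and the job is handed in when it is done.

Besides the shell and the picture viewer there is one more tool, called after ">>>" by a JSON object that holds its "name" and its "arguments". send_rows: Moves the arm, as the interface text tells. Its arguments: {"type":"object","properties":{"moves":{"type":"array","items":{"type":"array","items":{"type":"number","minimum":-1,"maximum":1}}},"claw":{"type":"number"}},"required":["moves"]}

```bash
ls; mkdir -p pics; cat > h.py <<'E'
import numpy as np, cv2
from workcell import monitor, cams, order
def snap(n,f):
    p,d=cams.camera(n); cv2.imwrite(f'pics/{f}.png',p); np.save(f'pics/{f}.npy',d); return p,d
E
python3 - <<'E'
from h import *
o=monitor.get_obs(); print(o)
for n in("scene","top"):
    i=cams.camera_info(n); print(n,i)
    snap(n,n+"0")
print(cams.camera_info("wrist")); snap("wrist","wrist0")
E
```

```text
pics
{'clock': 0.0, 'joint_pos': array([ 1.28103219e+00,  2.41407503e-01,  3.67842198e-03,  1.33518556e+00,
       -1.94449714e-05,  1.57080447e+00]), 'joint_vel': array([-6.37344444e-05,  1.74941387e-03, -1.40994144e-03,  1.42486065e-03,
        1.50706265e-03, -2.55698399e-04]), 'tau': array([-1.14598611e-04, -3.72316039e+01,  2.52409315e+01,  1.68459018e-02,
        1.85429785e-04,  1.95534852e-05]), 'eef_pos': array([0.14268333, 0.47853206, 0.23039821]), 'tool_rot': array([ 1.44379676e-01,  9.89521797e-01, -1.04946579e-03, -1.43291880e-04]), 'ft_force': array([ 0.38115093,  0.53983467, -0.38827   ]), 'ft_torque': array([ 0.03910502, -0.04669214,  0.02238713]), 'grip_width': 0.0854639187079472}
scene {'intrinsics': array([[543.44079813,   0.        , 320.70638433],
       [  0.        , 543.44079813, 232.14248392],
       [  0.        ,   0.        ,   1.        ]]), 'T': array([[ 0.84640088, -0.34830992,  0.40284705,  0.97279744],
       [ 0.53204827,  0.52036096, -0.66794394, -0.68595923],
       [ 0.02302562,  0.77968241,  0.62575167,  0.77720205],
       [ 0.        ,  0.     
[... 279 characters left out ...]
  [-0.999669  , -0.02427442, -0.00852325,  0.0497886 ],
       [-0.01247884,  0.16778806,  0.98574411,  1.36797953],
       [ 0.        ,  0.        ,  0.        ,  1.        ]])}
{'intrinsics': array([[371.64829954,   0.        , 321.66093823],
       [  0.        , 371.64829954, 241.36608776],
       [  0.        ,   0.        ,   1.        ]]), 'mount': array([[ 4.89059607e-04,  9.63761069e-01,  2.66766497e-01,
         6.73700335e-02],
       [ 9.99999456e-01, -7.16996182e-04,  7.57042836e-04,
         6.22976830e-04],
       [ 9.20878972e-04,  2.66765981e-01, -9.63760895e-01,
        -1.42691847e-01],
       [ 0.00000000e+00,  0.00000000e+00,  0.00000000e+00,
         1.00000000e+00]])}
```

View pics/top0.png

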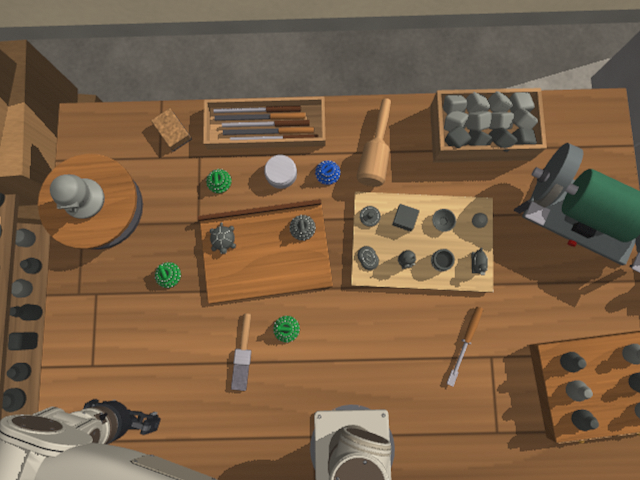

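View pics/scene0.png

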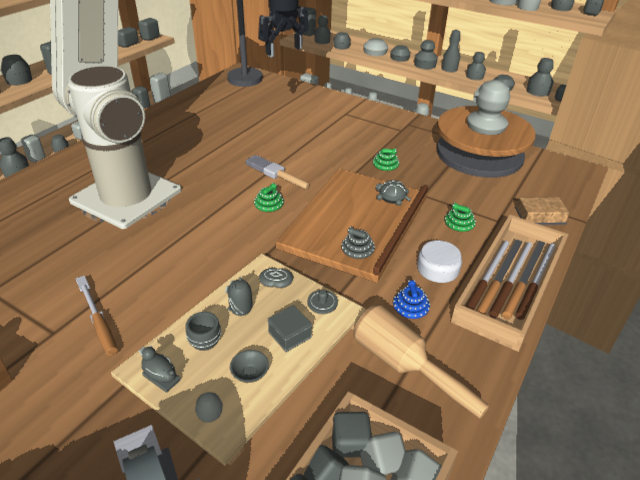

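View pics/wrist0.png

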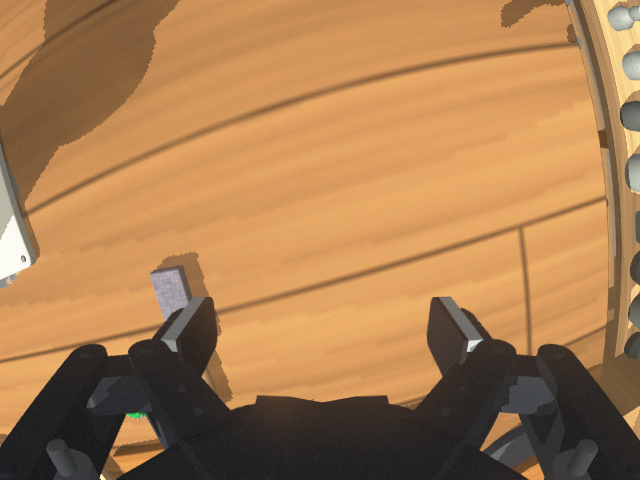

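Top view: the drying board spans (355-492, 195-290). Its back row is lid (370,216), plinth (406,217), dish (443,219), egg (480,220). Its front row is medallion (368,258), owl (407,259), jar (443,260), duck (480,262). On the display board, the turtle is at (222,238) and the snake at (303,228).

```bash
python3 - <<'E'
from h import *
p=cv2.imread('pics/top0.png')
cv2.imwrite('pics/c1.png',cv2.resize(p[185:300,345:500],None,fx=5,fy=5,interpolation=cv2.INTER_CUBIC))
cv2.imwrite('pics/c2.png',cv2.resize(p[190:310,195:340],None,fx=5,fy=5,interpolation=cv2.INTER_CUBIC))
i=cams.camera_info("top");K=i["intrinsics"];T=i["T"]
d=np.load('pics/top0.npy')
v,u=np.mgrid[:480,:640]
P=np.stack([(u-K[0,2])/K[0,0]*d,-(v-K[1,2])/K[1,1]*d,-d],-1)@T[:3,:3].T+T[:3,3]
np.save('pics/topP.npy',P)
for uu,vv in [(330,320),(360,240),(425,240),(488,240),(425,280),(220,270),(260,270),(260,290),(310,260),(406,217)]: print(uu,vv,P[vv,uu].round(4), P[vv-3:vv+4,uu-3:uu+4,2].std().round(4))
E
```

```text
330 320 [ 0.3319  0.0478 -0.0014] 0.1935
360 240 [ 0.5456 -0.0394  0.0227] 0.1902
425 240 [ 0.5419 -0.2172  0.019 ] 0.1901
488 240 [ 0.5375 -0.3885  0.0198] 0.003
425 280 [ 0.4321 -0.2104  0.0222] 0.0026
220 270 [0.4731 0.3442 0.0168] 0.0026
260 270 [0.4705 0.2351 0.0164] 0.003
260 290 [0.4157 0.2344 0.0217] 0.0026
310 260 [0.4947 0.0984 0.0161] 0.0031
406 217 [ 0.5973 -0.1611  0.065 ] 0.0026
```

View pics/c1.png

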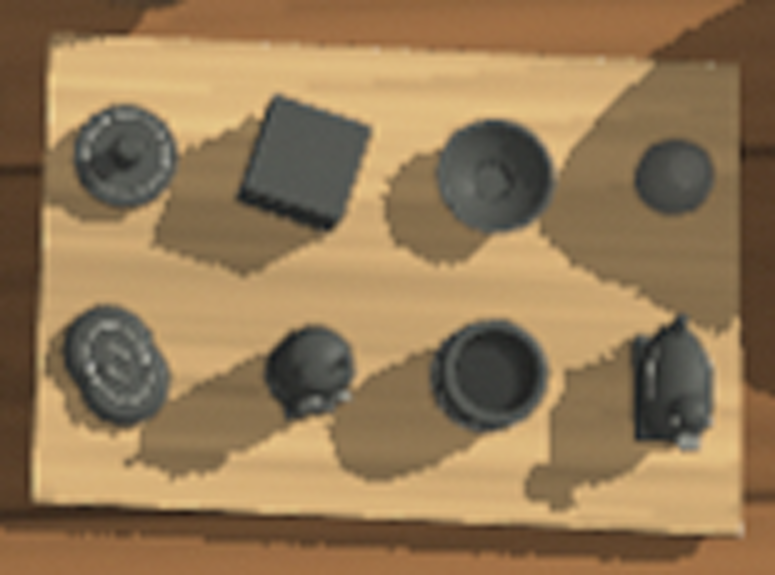

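View pics/c2.png

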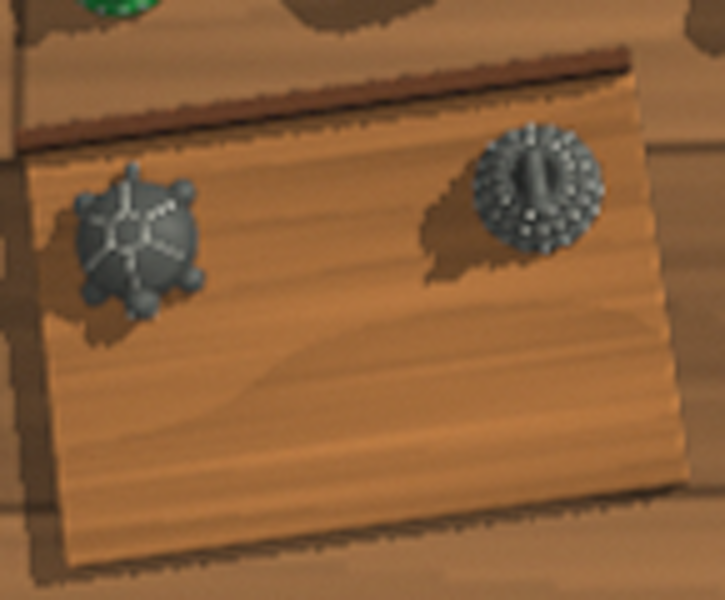

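```bash
cat >> h.py <<'E'
from scipy.spatial.transform import Rotation as R
def ray(cam,u,v,pose=None):
    i=cams.camera_info(cam);K=i["intrinsics"]
    u=np.asarray(u,float);v=np.asarray(v,float)
    x=(u-K[0,2])/K[0,0];y=(v-K[1,2])/K[1,1]
    if cam=="wrist":
        r=np.hypot(x,y)+1e-12; c=np.stack([x/r*np.sin(r),-y/r*np.sin(r),-np.cos(r)],-1)
        A=np.eye(4);A[:3,:3]=R.from_quat(pose[3:]).as_matrix();A[:3,3]=pose[:3];T=A@i["mount"]
    else:
        c=np.stack([x,-y,-np.ones_like(x)],-1);T=i["T"]
    d=c@T[:3,:3].T
    return T[:3,3],d/np.linalg.norm(d,axis=-1,keepdims=True)
def onplane(cam,u,v,z,pose=None):
    o,d=ray(cam,u,v,pose); return o+d*((z-o[2])/d[...,2])[...,None]
def proj(cam,X,pose=None):
    i=cams.camera_info(cam);K=i["intrinsics"]
    if cam=="wrist":
        A=np.eye(4);A[:3,:3]=R.from_quat(pose[3:]).as_matrix();A[:3,3]=pose[:3];T=A@i["mount"]
    else: T=i["T"]
    c=(np.atleast_2d(X)-T[:3,3])@T[:3,:3]
    x,y,z=c[:,0],-c[:,1],-c[:,2]
    if cam=="wrist":
        h=np.hypot(x,y)+1e-12;th=np.arctan2(h,z);x,y=x/h*th,y/h*th
    else: x,y=x/z,y/z
    return np.stack([x*K[0,0]+K[0,2],y*K[1,1]+K[1,2]],-1)
def tri(rays):
    A=np.zeros((3,3));b=np.zeros(3)
    for o,d in rays:
        M=np.eye(3)-np.outer(d,d);A+=M;b+=M@o
    return np.linalg.solve(A,b)
def pose():
    o=monitor.get_obs(); return np.r_[o["eef_pos"],o["tool_rot"]]
def wsnap(f):
    p=pose(); im,d=snap("wrist",f); np.save(f'pics/{f}_pose.npy',p); return p,im,d
def yaw(p):  # world angle of jaw axis (tool y), deg
    M=R.from_quat(p[3:]).as_matrix(); return np.degrees(np.arctan2(M[1,1],M[0,1]))
E
python3 - <<'E'
from h import *
f=5
for n,u,v,z in [('lid',125,157,.045),('plinth',305,160,.064),('owl',310,362,.07),('jar',490,375,.06),('duck',675,390,.06),('dboard TL',48,38,.024),('TR',740,65,.024),('BL',35,500,.024),('BR',742,533,.024)]:
    print(n,onplane('top',345+u/5-.5,185+v/5-.5,z).round(3))
for n,u,v,z in [('turtle',137,240,.05),('snake',538,188,.05),('fl',67,567,.02),('fr',688,487,.02),('rl',20,140,.04),('rr',628,50,.04)]:
    print(n,onplane('top',195+u/5-.5,190+v/5-.5,z).round(3))
print(yaw(pose()))
E
```

```text
lid [ 0.607 -0.066  0.045]
plinth [ 0.599 -0.16   0.064]
owl [ 0.489 -0.156  0.07 ]
jar [ 0.482 -0.252  0.06 ]
duck [ 0.471 -0.348  0.06 ]
dboard TL [ 0.681 -0.028  0.024]
TR [ 0.655 -0.409  0.024]
BL [ 0.425 -0.012  0.024]
BR [ 0.398 -0.389  0.024]
turtle [0.557 0.333 0.05 ]
snake [0.58  0.117 0.05 ]
fl [0.384 0.375 0.02 ]
fr [0.42 0.04 0.02]
rl [0.616 0.4   0.04 ]
rr [0.658 0.067 0.04 ]
73.3982195240318
```

>>> {"name": "send_rows", "arguments": {"moves": [[0,0,-0.02,-1],[0,0,-0.02,-1],[0,0,-0.02,-1],[0,0,-0.02,-1],[-0.029,-0.029,0,0],[-0.029,-0.029,0,0],[-0.029,-0.029,0,0],[-0.029,-0.029,0,0],[-0.029,-0.029,0,0],[-0.029,-0.029,0,0],[-0.029,-0.029,0,0],[-0.029,-0.029,0,0],[-0.029,-0.029,0,0],[-0.029,-0.029,-0.01,0],[0,0,0,0],[0,0,0,0]], "claw": 1}}

```text
clock: 1.75
eef_pos: [0.4634, 0.2221, 0.3208]
tool_rot: [-0.054, 0.999, 0.0, -0.001]
ft_force: [-0.4, 0.4, -0.6]
grip_width: 0.0855
```

```bash
python3 - <<'E'
from h import *
p,_,d=wsnap("w1"); print(p.round(4),yaw(p),monitor.get_obs()['clock'])
snap("scene","scene1")
E
```

```text
[ 4.634e-01  2.221e-01  3.208e-01 -5.390e-02  9.985e-01  0.000e+00
 -5.000e-04] 96.17834419797711 1.8
```

View pics/w1.png

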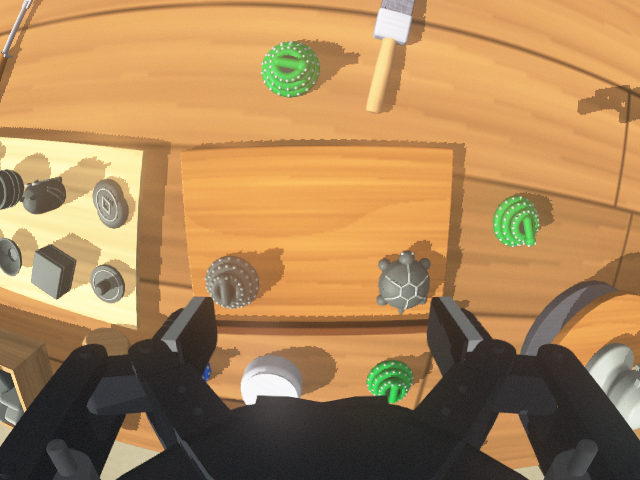

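```bash
cat >> h.py <<'E'
def cloud(cam,d,pose=None):
    v,u=np.mgrid[:480,:640]
    o,dr=ray(cam,u.ravel(),v.ravel(),pose)
    i=cams.camera_info(cam)
    if cam=="wrist":
        A=np.eye(4);A[:3,:3]=R.from_quat(pose[3:]).as_matrix();T=A@i["mount"]
    else: T=i["T"]
    ax=-T[:3,2]; t=d.ravel()/(dr@ax)
    P=(o+dr*t[:,None]).reshape(480,640,3); P[d<=0]=np.nan; return P
def edgefit(pts,it=3):
    pts=np.float32(pts)
    for _ in range(it):
        vx,vy,x0,y0=cv2.fitLine(pts,cv2.DIST_HUBER,0,.01,.01).ravel()
        r=(pts[:,0]-x0)*-vy+(pts[:,1]-y0)*vx
        pts=pts[np.abs(r)<max(.002,1.5*np.median(np.abs(r)))]
    return np.array([x0,y0]),np.array([vx,vy]),len(pts),np.std(r)
E
cat > board.py <<'E'
from h import *
import sys
def board(cam,d,c0,yaw0,L,W,z,pose=None):
    P=cloud(cam,d,pose); Z=P[...,2]
    m=((Z>z-.011)&(Z<z+.012)).astype(np.uint8)
    m=cv2.medianBlur(m,5)
    c,s=np.cos(yaw0),np.sin(yaw0)
    vv,uu=np.nonzero(m); Q=onplane(cam,uu,vv,z,pose)[:,:2]-c0
    a=Q@[c,s]; b=Q@[-s,c]
    k=(abs(a)<L/2+.02)&(abs(b)<W/2+.02); mm=np.zeros_like(m); mm[vv[k],uu[k]]=255
    cs,_=cv2.findContours(mm,cv2.RETR_EXTERNAL,cv2.CHAIN_APPROX_NONE)
    ct=max(cs,key=cv2.contourArea)[:,0,:]
    Q=onplane(cam,ct[:,0],ct[:,1],z,pose)[:,:2]
    q=Q-c0; a=q@[c,s]; b=q@[-s,c]
    out={}
    for n,k in dict(front=(abs(a+L/2)<.015)&(abs(b)<W/2-.02),back=(abs(a-L/2)<.015)&(abs(b)<W/2-.02),left=(abs(b-W/2)<.015)&(abs(a)<L/2-.03),right=(abs(b+W/2)<.015)&(abs(a)<L/2-.03)).items():
        if k.sum()<20: print(n,'few',k.sum()); continue
        p0,v,nn,sd=edgefit(Q[k]); 
        nrm=np.array([c,s]) if n in('front','back') else np.array([-s,c])
        ang=np.degrees(np.arctan2(v[1],v[0])); ang=(ang+45)%90-45
        # offset at the board middle line
        t=c0; foot=p0+v*((t-p0)@v)
        print(n,'ang %.2f off %.4f n %d sd %.4f'%(ang,(foot-c0)@nrm,nn,sd))
    return mm
if __name__=="__main__":
    dsp=np.array([.512,.222])
    print('display wrist');p=np.load('pics/w1_pose.npy');m=board('wrist',np.load('pics/w1.npy'),dsp,np.radians(6.1),.24,.34,.02,p);cv2.imwrite('pics/m1.png',m)
    print('display top');m=board('top',np.load('pics/top0.npy'),dsp,np.radians(6.1),.24,.34,.02)
    print('drying top');m=board('top',np.load('pics/top0.npy'),np.array([.540,-.210]),np.radians(-4),.26,.38,.024)
E
python3 board.py
```

```text
display wrist
front ang 6.51 off -0.1109 n 245 sd 0.0005
back ang 6.33 off 0.1221 n 209 sd 0.0005
left ang 6.51 off 0.1675 n 129 sd 0.0005
right ang 6.53 off -0.1688 n 128 sd 0.0006
display top
front ang 6.48 off -0.1106 n 111 sd 0.0008
back ang 6.65 off 0.1182 n 107 sd 0.0009
left ang 6.46 off 0.1657 n 65 sd 0.0008
right ang 6.58 off -0.1708 n 65 sd 0.0008
drying top
front ang -4.01 off -0.1307 n 127 sd 0.0008
back ang -4.13 off 0.1270 n 124 sd 0.0008
left ang -4.41 off 0.1887 n 72 sd 0.0008
right ang -4.52 off -0.1876 n 62 sd 0.0000
```

View pics/m1.png

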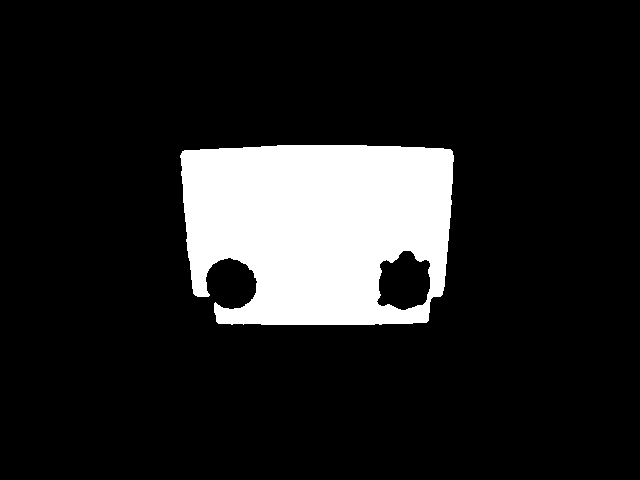

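```bash
cat > ts.py <<'E'
from h import *
c=np.array([.5211,.2215]);a=np.radians(6.5);X=np.array([np.cos(a),np.sin(a)]);Y=np.array([-X[1],X[0]])
def obj(cam,d,c0,z,pose=None,rad=.06,zmin=.034):
    P=cloud(cam,d,pose);k=(np.hypot(P[...,0]-c0[0],P[...,1]-c0[1])<rad)&(P[...,2]>zmin)
    m=cv2.medianBlur(k.astype(np.uint8)*255,3)
    cs,_=cv2.findContours(m,cv2.RETR_EXTERNAL,cv2.CHAIN_APPROX_NONE);ct=max(cs,key=cv2.contourArea)[:,0,:]
    Q=onplane(cam,ct[:,0],ct[:,1],z,pose)[:,:2]
    (x,y),r=cv2.minEnclosingCircle(np.float32(Q))
    A=np.c_[2*Q,np.ones(len(Q))];s=np.linalg.lstsq(A,(Q**2).sum(1),rcond=None)[0];rr=np.sqrt(s[2]+s[0]**2+s[1]**2)
    return s[:2],rr,np.nanmean(P[k],0),np.nanmax(P[...,2][k]),(Q-c)@X,(Q-c)@Y
if __name__=="__main__":
    for cam,f in(('wrist','w1'),('top','top0'),('scene','scene1')):
        d=np.load(f'pics/{f}.npy');p=np.load(f'pics/{f}_pose.npy') if cam=='wrist' else None
        for n,s in(('turtle',1),('snake',-1)):
            c0=c+.05*X+s*.11*Y
            q,r,mean,top,bx,by=obj(cam,d,c0,.032,p)
            print(cam,n,'board',((q-c)@X).round(4),((q-c)@Y).round(4),'r',r.round(4),'topz',top.round(3),'bx',bx.min().round(4),bx.max().round(4),'by',by.min().round(4),by.max().round(4))
E
python3 ts.py
```

```text
wrist turtle board 0.0491 0.1118 r 0.0356 topz 0.062 bx 0.0074 0.0867 by 0.0787 0.1453
wrist snake board 0.0531 -0.1115 r 0.0305 topz 0.072 bx 0.0221 0.0846 by -0.1426 -0.0807
top turtle board 0.048 0.11 r 0.0343 topz 0.065 bx 0.0059 0.0824 by 0.0766 0.1427
top snake board 0.0512 -0.1108 r 0.0301 topz 0.076 bx 0.0197 0.0819 by -0.1431 -0.0795
scene turtle board 0.0428 0.1192 r 0.0388 topz 0.062 bx 0.0003 0.0796 by 0.0792 0.1632
scene snake board 0.0413 -0.0975 r 0.0352 topz 0.071 bx 0.0083 0.0752 by -0.1371 -0.0605
```

>>> {"name": "send_rows", "arguments": {"moves": [[0,0,0,1],[-0.002,-0.043,0,0],[-0.002,-0.043,0,0],[-0.002,-0.043,0,0],[-0.002,-0.043,0,0],[-0.002,-0.043,0,0],[-0.002,-0.043,0,0],[-0.002,-0.043,0,0],[-0.002,-0.043,0,0],[-0.002,-0.043,0,0],[-0.002,-0.043,0,0],[0,0,0,0],[0,0,0,0]]}}

```text
clock: 3.15
eef_pos: [0.4871, -0.2063, 0.3208]
tool_rot: [-0.005, 1.0, 0.001, -0.001]
ft_force: [-0.2, 0.4, 0.4]
grip_width: 0.0853
```

```bash
python3 - <<'E'
from h import *
p,_,d=wsnap("w2"); print(p.round(4),yaw(p),monitor.get_obs()['clock'])
E
```

```text
[ 4.871e-01 -2.063e-01  3.208e-01 -5.000e-03  1.000e+00  5.000e-04
 -5.000e-04] 90.57831547168385 3.2
```

View pics/w2.png

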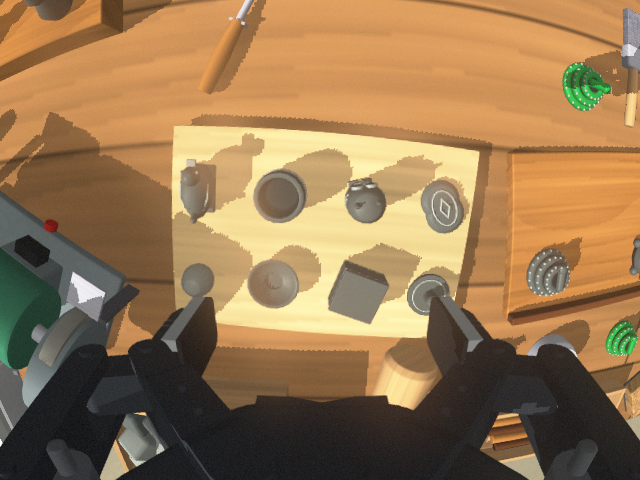

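```bash
cat > dr.py <<'E'
from h import *
def comp(cam,d,c0,rad,zlo,zhi,pose):
    P=cloud(cam,d,pose);k=(np.hypot(P[...,0]-c0[0],P[...,1]-c0[1])<rad)&(P[...,2]>zlo)&(P[...,2]<zhi)
    m=cv2.medianBlur(k.astype(np.uint8)*255,3)
    cs,_=cv2.findContours(m,cv2.RETR_EXTERNAL,cv2.CHAIN_APPROX_NONE)
    return max(cs,key=cv2.contourArea)[:,0,:],P,k
def circ(Q):
    for _ in range(4):
        A=np.c_[2*Q,np.ones(len(Q))];s=np.linalg.lstsq(A,(Q**2).sum(1),rcond=None)[0];r=np.sqrt(s[2]+s[0]**2+s[1]**2)
        e=abs(np.hypot(*(Q-s[:2]).T)-r);Q=Q[e<max(.0015,2*np.median(e))]
    return s[:2],r
J=dict(plinth=(.60,-.16,.05,.056,.075,.064),jar=(.483,-.252,.042,.060,.085,.070),lidrim=(.607,-.066,.04,.032,.075,.037),lidknob=(.607,-.066,.03,.047,.075,.059),owl=(.489,-.156,.04,.036,.12,.059),duck=(.471,-.348,.05,.034,.1,.050),duckbody=(.471,-.348,.05,.043,.1,.060))
if __name__=="__main__":
  import sys
  for n,(x,y,rad,zl,zh,z) in J.items():
    for cam,f in(('wrist','w2'),('top','top0')):
        d=np.load(f'pics/{f}.npy');p=np.load(f'pics/{f}_pose.npy') if cam=='wrist' else None
        ct,P,k=comp(cam,d,(x,y),rad,zl,zh,p)
        Q=onplane(cam,ct[:,0],ct[:,1],z,p)[:,:2]
        c,r=circ(Q);rc=cv2.minAreaRect(np.float32(Q*1000))
        print(n,cam,'circ',c.round(4),r.round(4),'rect',np.round(rc[0],1),np.round(rc[1],1),round(rc[2],1),'medz',np.nanmedian(P[...,2][k]).round(4),'p95',np.nanpercentile(P[...,2][k],97).round(4))
E
python3 dr.py; python3 - <<'E'
import cv2
p=cv2.imread('pics/w2.png'); cv2.imwrite('pics/c3.png',cv2.resize(p[145:235,165:325],None,fx=5,fy=5,interpolation=cv2.INTER_CUBIC));cv2.imwrite('pics/c4.png',cv2.resize(p[150:330,320:480],None,fx=4,fy=3.3,interpolation=cv2.INTER_CUBIC))
E
```

```text
plinth wrist circ [ 0.5973 -0.1621] 0.0312 rect [ 597.4 -162.2] [57.3 58.6] 68.9 medz 0.064 p95 0.0656
plinth top circ [ 0.5987 -0.1622] 0.0297 rect [ 598.4 -162.1] [56.1 57.2] 69.1 medz 0.0633 p95 0.0681
jar wrist circ [ 0.4795 -0.252 ] 0.0279 rect [ 479.3 -252. ] [55.6 56.5] 0.3 medz 0.0697 p95 0.0714
jar top circ [ 0.4801 -0.2526] 0.0276 rect [ 480.3 -252.4] [54.7 55.7] 86.6 medz 0.0678 p95 0.0735
lidrim wrist circ [ 0.6066 -0.0684] 0.0279 rect [604.3 -70.5] [50.5 56.9] 47.7 medz 0.0371 p95 0.0551
lidrim top circ [ 0.6085 -0.0678] 0.0276 rect [608.9 -68. ] [54.2 55.2] 43.8 medz 0.0374 p95 0.0594
lidknob wrist circ [ 0.6028 -0.0717] 0.007 rect [602.2 -73.5] [11.2 16.4] 62.2 medz 0.0545 p95 0.0589
lidknob top circ [ 0.6068 -0.0671] 0.0081 rect [606.6 -67.5] [13.4 16.6] 87.8 medz 0.0576 p95 0.0626
owl wrist circ [ 0.4854 -0.158 ] 0.0231 rect [ 485.  -158.3] [47.2 45.9] 1.3 medz 0.0856 p95 0.0919
owl top circ [ 0.4854 -0.1583] 0.0224 rect [ 485.4 -159. ] [47.5 42.6] 88.6 medz 0.0829 p95 0.0936
duck wrist circ [ 0.47   -0.3539] 0.0272 rect [ 475.5 -351.9] [41.5 75.9] 86.8 medz 0.066 p95 0.0833
duck top circ [ 0.4735 -0.3529] 0.0265 rect [ 475.7 -351.8] [39.5 72. ] 85.6 medz 0.0644 p95 0.084
duckbody wrist circ [ 0.4689 -0.3495] 0.0258 rect [ 474.1 -348.4] [40.5 74. ] 86.8 medz 0.0661 p95 0.0833
duckbody top circ [ 0.4708 -0.35  ] 0.0253 rect [ 474.3 -350. ] [36.7 71.5] 85.6 medz 0.0646 p95 0.0841
```

View pics/c3.png

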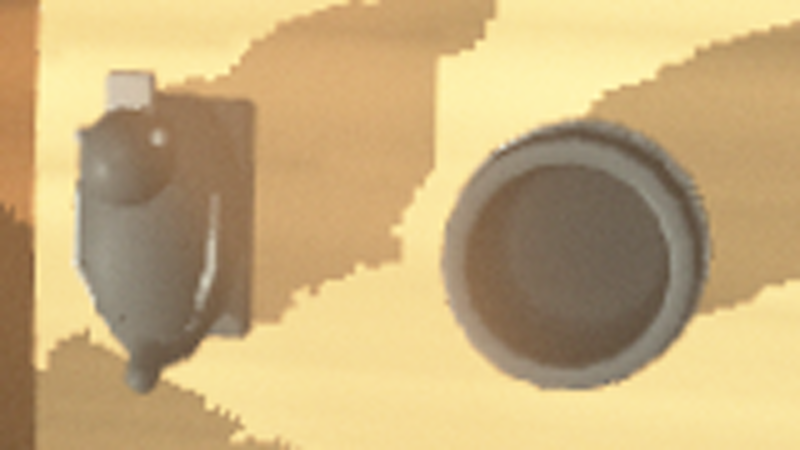

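View pics/c4.png

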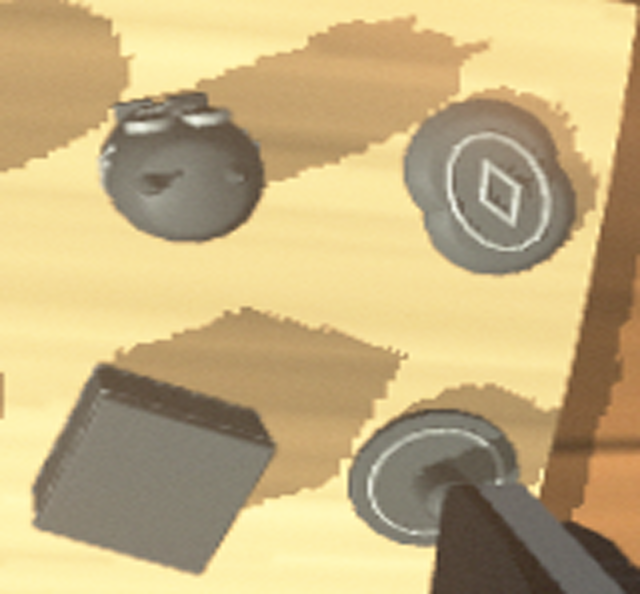

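>>> {"name": "send_rows", "arguments": {"moves": [[0,0,0.02,1],[0,0,0.02,1],[0,0,0.02,1],[0,0,0.02,0.77],[-0.03,0.027,0.02,0],[-0.03,0.027,0.02,0],[-0.028,0.027,0.02,0],[0,0,0.03,0],[0,0,0.03,0],[0,0,0,0],[0,0,0,0]], "claw": 0.6}}

```text
clock: 4.3
eef_pos: [0.5984, -0.161, 0.1217]
tool_rot: [0.181, 0.983, 0.0, -0.001]
ft_force: [-0.4, 0.1, 0.4]
grip_width: 0.0683
```

```bash
cat >> h.py <<'E'
def go(x,y,z=None,jaw=None):
    p=pose();M=R.from_quat(p[3:]).as_matrix();o=monitor.get_obs()
    w=yaw(p); t=None
    if jaw is not None:
        dl=(jaw-w+90)%180-90; t=-np.radians(dl)/.1; a=np.radians(w+dl); M2=np.array([[-np.sin(a),np.cos(a)],[np.cos(a),np.sin(a)]]).T
    else: M2=M[:2,:2]
    D=np.array([x,y])-p[:2]
    print('clock',round(o['clock'],2),'pos',p[:3].round(4),'yaw',round(w,2),'tz world',M[:,2].round(4),'grip',round(o['grip_width'],4),'j',o['joint_pos'].round(2))
    print(' turn units',None if t is None else round(t,2),'then tx,ty',(D@M2).round(4),'tz',None if z is None else round(p[2]-z,4))
E
python3 - <<'E'
from h import *
go(.598,-.162,.027,69)
p,_,d=wsnap("w3")
E
```

```text
clock 4.3 pos [ 0.5984 -0.161   0.1217] yaw 69.13 tz world [-1.1e-03  5.0e-04 -1.0e+00] grip 0.0683 j [-0.26  0.54  0.16  1.19  0.    0.1 ]
 turn units 0.02 then tx,ty [-0.     -0.0011] tz 0.0947
```

View pics/w3.png

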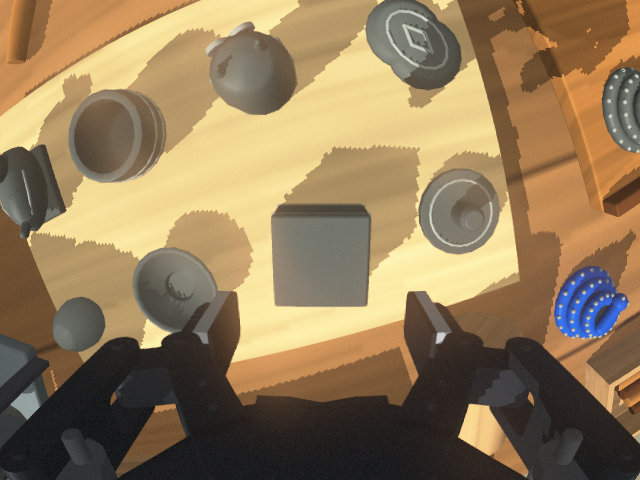

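Well aligned: the plinth top spans columns 272-369 and rows 215-305, centred between the fingers and square to them.

```bash
python3 - <<'E'
from dr import *
d=np.load('pics/w3.npy');p=np.load('pics/w3_pose.npy')
for n in ('plinth','lidrim','lidknob','owl','jar'):
    x,y,rad,zl,zh,z=J[n]
    ct,P,k=comp('wrist',d,(x,y),rad,zl,zh,p);Q=onplane('wrist',ct[:,0],ct[:,1],z,p)[:,:2];c,r=circ(Q);rc=cv2.minAreaRect(np.float32(Q*1000))
    print(n,c.round(4),r.round(4),np.round(rc[0],1),np.round(rc[1],1),round(rc[2],1),np.nanmedian(P[...,2][k]).round(4))
E
```

```text
plinth [ 0.5977 -0.161 ] 0.0309 [ 597.9 -161. ] [55.6 56.8] 69.2 0.0641
lidrim [ 0.6077 -0.0673] 0.0285 [607.6 -67.2] [57.5 57.2] 75.4 0.0372
lidknob [ 0.6057 -0.0689] 0.0088 [605.9 -69.2] [19.4 15.9] 49.8 0.0579
owl [ 0.4832 -0.1582] 0.025 [ 483.3 -158.6] [55.7 45.6] 11.5 0.0855
jar [ 0.4819 -0.2498] 0.0292 [ 481.7 -249.6] [60.6 55.2] 65.9 0.0693
```

>>> {"name": "send_rows", "arguments": {"moves": [[0,0,0.04,0],[0,0,0.035,0],[0,0,0.019,0],[0,0,0,0],[0,0,0,0]]}}

```text
clock: 4.85
eef_pos: [0.6001, -0.1632, 0.0297]
tool_rot: [0.182, 0.983, -0.0, 0.002]
ft_force: [0.1, -0.4, 0.5]
grip_width: 0.0678
```

Close.

>>> {"name": "send_rows", "arguments": {"moves": [[0,0,0,0],[0,0,0,0],[0,0,0,0],[0,0,0,0],[0,0,0,0],[0,0,0,0]], "claw": -1}}

```text
clock: 5.45
eef_pos: [0.6011, -0.1634, 0.0307]
tool_rot: [0.182, 0.983, -0.0, 0.003]
ft_force: [0.3, 0.2, 6.6]
grip_width: 0.055
```

```bash
python3 - <<'E'
from h import *
go(.5708,.2272,.2,96.5)
E
```

```text
clock 5.45 pos [ 0.6011 -0.1634  0.0307] yaw 68.99 tz world [ 0.0062 -0.0014 -1.    ] grip 0.055 j [-0.27  0.62  0.05  0.99  0.    0.1 ]
 turn units -4.8 then tx,ty [-0.0141  0.3916] tz -0.1693
```

>>> {"name": "send_rows", "arguments": {"moves": [[0,0,-0.02,0],[0,0,-0.04,0],[0,0,-0.05,0],[0,0,-0.05,0],[0,0,0,0],[0,0,0,0],[0,0,0,0]]}}

```text
clock: 6.15
eef_pos: [0.5973, -0.1626, 0.1856]
tool_rot: [0.182, 0.983, 0.0, -0.002]
ft_force: [-0.5, -0.4, -3.7]
grip_width: 0.0553
```

```bash
python3 - <<'E'
from h import *
go(.5708,.2272,.2,96.5); print(monitor.get_obs()['ft_force'])
p,_,d=wsnap("w4")
E
```

```text
clock 6.15 pos [ 0.5973 -0.1626  0.1856] yaw 68.98 tz world [-3.3e-03  9.0e-04 -1.0e+00] grip 0.0553 j [-0.27  0.5   0.27  1.34 -0.    0.1 ]
 turn units -4.8 then tx,ty [-0.0178  0.3903] tz -0.0144
[-0.53721384 -0.42642925 -3.68560812]
```

View pics/w4.png

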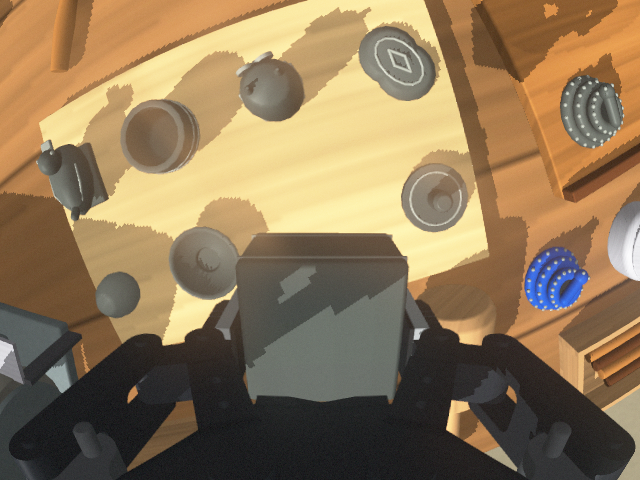

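```bash
python3 - <<'E'
from h import *
p=np.load('pics/w4_pose.npy')
M=R.from_quat(p[3:]).as_matrix()
for zz in (.030,.0333,.036):
    Q=onplane('wrist',[239.5,322,407],[258.5,257,257.5],p[2]+zz,p)
    print(((Q-p[:3])@M).round(4))
P=cloud('wrist',np.load('pics/w4.npy'),p); T=(P-p[:3])@M
print(np.nanmedian(T[280:380:,270:380].reshape(-1,3),0), T[300,320],T[370,320])
E
```

```text
[[ 0.0304 -0.0261 -0.0299]
 [ 0.031   0.0006 -0.0299]
 [ 0.0308  0.0282 -0.0299]]
[[ 0.0315 -0.0254 -0.0332]
 [ 0.0321  0.0006 -0.0332]
 [ 0.0318  0.0274 -0.0332]]
[[ 0.0324 -0.0247 -0.0359]
 [ 0.033   0.0006 -0.0359]
 [ 0.0327  0.0268 -0.0359]]
[ 0.00662332  0.0015978  -0.0333956 ] [ 1.77549198e-02  1.38703862e-05 -3.37922936e-02] [-9.85605192e-03 -2.58778212e-05 -3.35813184e-02]
```

>>> {"name": "send_rows", "arguments": {"moves": [[0,0,0,-0.96],[0,0,0,-0.96],[0,0,0,-0.96],[0,0,0,-0.96],[0,0,0,-0.96],[-0.002,0.035,0,0],[-0.002,0.039,0,0],[-0.002,0.039,0,0],[-0.002,0.039,0,0],[-0.002,0.039,0,0],[-0.002,0.039,0,0],[-0.002,0.039,0,0],[-0.002,0.039,0,0],[-0.002,0.039,0.02,0],[-0.002,0.03,0.03,0],[-0.002,0.012,0.03,0],[0,0,0.01,0],[0,0,0,0],[0,0,0,0],[0,0,0,0]]}}

```text
clock: 8.2
eef_pos: [0.5778, 0.2254, 0.0989]
tool_rot: [-0.056, 0.998, 0.0, 0.001]
ft_force: [0.6, -0.0, -3.0]
grip_width: 0.0554
```

```bash
python3 - <<'E'
from h import *
go(.5749,.2267,.0267,96.5); print(monitor.get_obs()['ft_force'])
p,_,d=wsnap("w5")
E
```

```text
clock 8.2 pos [0.5778 0.2254 0.0989] yaw 96.39 tz world [ 2.7e-03  8.0e-04 -1.0e+00] grip 0.0554 j [ 0.37  0.56  0.12  1.14 -0.    0.26]
 turn units -0.02 then tx,ty [0.0028 0.0017] tz 0.0722
[ 0.64199053 -0.02005761 -2.98653138]
```

View pics/w5.png

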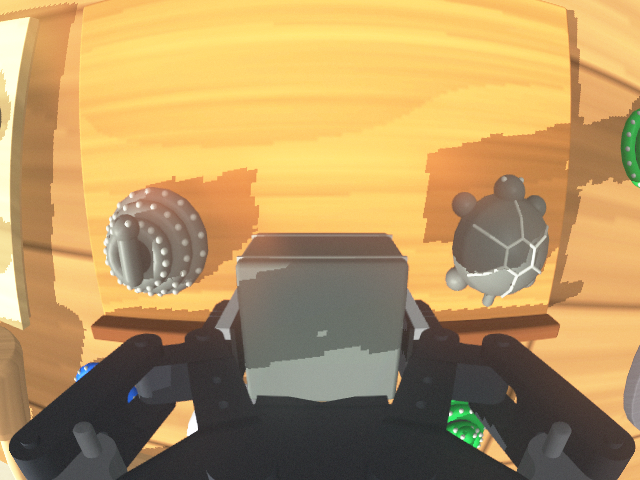

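>>> {"name": "send_rows", "arguments": {"moves": [[0.003,0.0017,0.02,0],[0,0,0.02,0],[0,0,0.014,0],[0,0,0,0],[0,0,0,0],[0,0,0,0]]}}

```text
clock: 8.85
eef_pos: [0.5745, 0.2277, 0.0448]
tool_rot: [-0.056, 0.998, 0.0, 0.001]
ft_force: [0.0, -0.0, -2.6]
grip_width: 0.055
```

```bash
python3 - <<'E'
from h import *
go(.5749,.2267,.0267,96.5)
from ts import obj,c,X,Y
p=np.load('pics/w5_pose.npy');d=np.load('pics/w5.npy')
for n,s in(('turtle',1),('snake',-1)):
    q,r,mean,top,bx,by=obj('wrist',d,c+.05*X+s*.11*Y,.032,p,rad=.055)
    print(n,((q-c)@X).round(4),((q-c)@Y).round(4),r.round(4),bx.min().round(4),bx.max().round(4),by.min().round(4),by.max().round(4))
E
```

```text
clock 8.85 pos [0.5745 0.2277 0.0448] yaw 96.47 tz world [ 0.0025  0.001  -1.    ] grip 0.055 j [ 0.38  0.6   0.05  1.02 -0.    0.26]
 turn units -0.01 then tx,ty [-0.0002 -0.0011] tz 0.0181
turtle 0.0487 0.1137 0.0368 0.0049 0.0867 0.0785 0.15
snake 0.0528 -0.1147 0.0321 0.0205 0.0854 -0.1485 -0.082
```

>>> {"name": "send_rows", "arguments": {"moves": [[0,-0.001,0.01,0],[0,0,0.007,0],[0,0,0,0],[0,0,0,0]]}}

```text
clock: 9.25
eef_pos: [0.5737, 0.2264, 0.0265]
tool_rot: [-0.057, 0.998, 0.0, 0.0]
ft_force: [0.3, -0.0, 0.5]
grip_width: 0.0552
```

>>> {"name": "send_rows", "arguments": {"moves": [[0,0,0,0],[0,0,0,0],[0,0,0,0],[0,0,0,0],[0,0,-0.02,0],[0,0,-0.03,0],[0,0,-0.05,0],[0,0,-0.05,0],[0,0,-0.04,0],[0,0,0,0],[0,0,0,0]], "claw": 0.65}}

```text
clock: 10.35
eef_pos: [0.5742, 0.2268, 0.2178]
tool_rot: [-0.057, 0.998, 0.001, 0.002]
ft_force: [-0.3, 0.8, -0.2]
grip_width: 0.0705
```

```bash
python3 - <<'E'
from dr import *
go(.485,-.158,.16)
p,_,d=wsnap("w6")
c=np.array([.5211,.2215]);a=np.radians(6.5);X=np.array([np.cos(a),np.sin(a)]);Y=np.array([-X[1],X[0]])
ct,P,k=comp('wrist',d,(.5708,.2272),.05,.05,.075,p);Q=onplane('wrist',ct[:,0],ct[:,1],.06,p)[:,:2];rc=cv2.minAreaRect(np.float32(Q*1000))
q=np.array(rc[0])/1000-c;print('plinth board',q@X,q@Y,rc[1],rc[2])
from ts import obj
for n,s in(('turtle',1),('snake',-1)):
    q,r,mean,top,bx,by=obj('wrist',d,c+.05*X+s*.11*Y,.032,p,rad=.055)
    print(n,((q-c)@X).round(4),((q-c)@Y).round(4),r.round(4),bx.min().round(4),bx.max().round(4),by.min().round(4),by.max().round(4))
E
```

```text
clock 10.35 pos [0.5742 0.2268 0.2178] yaw 96.49 tz world [ 0.0032  0.0013 -1.    ] grip 0.0705 j [0.38 0.48 0.32 1.41 0.   0.26]
 turn units None then tx,ty [ 0.1321 -0.3722] tz 0.0578
plinth board 0.050247917656816535 -0.0008264115920371875 (56.067569732666016, 55.76686477661133) 6.525869369506836
turtle 0.3212 0.4216 0.1565 0.1907 0.5495 0.2136 0.6068
snake 0.3137 -0.4185 0.1733 0.191 0.5523 -0.6116 -0.2136
```

View pics/w6.png

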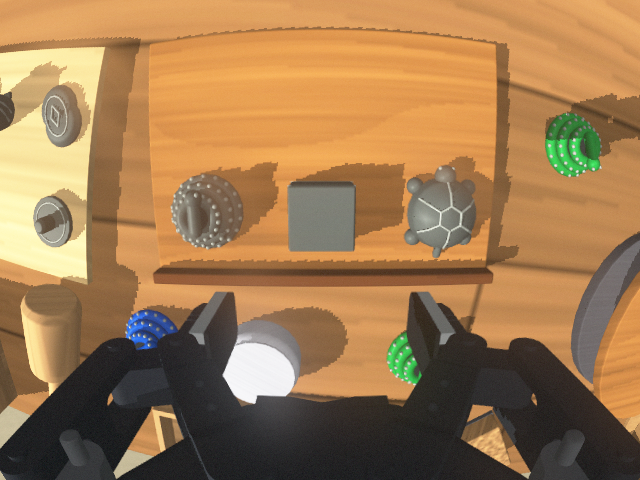

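>>> {"name": "send_rows", "arguments": {"moves": [[0.0163,-0.0412,0,0],[0.0163,-0.0412,0,0],[0.0163,-0.0412,0,0],[0.0163,-0.0412,0,0],[0.0163,-0.0412,0,0],[0.0163,-0.0412,0,0],[0.0163,-0.0412,0,0],[0.0163,-0.0412,0,0],[0.0163,-0.0412,0,0],[0,0,0,0],[0,0,0,0],[0,0,0,0]]}}

```text
clock: 11.6
eef_pos: [0.469, -0.1576, 0.215]
tool_rot: [-0.057, 0.998, 0.001, -0.001]
ft_force: [-0.0, -0.5, -1.0]
grip_width: 0.0703
```

```bash
python3 - <<'E'
from dr import *
go(.485,-.158,.16)
p,im,d=wsnap("w7")
u=proj('wrist',[.485,-.158,.07],p)[0].astype(int);print(u)
cv2.imwrite('pics/c7.png',cv2.resize(im[u[1]-60:u[1]+60,u[0]-70:u[0]+70],None,fx=5,fy=5,interpolation=cv2.INTER_CUBIC))
E
```

```text
clock 11.6 pos [ 0.469  -0.1576  0.215 ] yaw 96.53 tz world [-0.0025  0.0013 -1.    ] grip 0.0703 j [-0.32  0.24 -0.04  1.3   0.   -0.44]
 turn units None then tx,ty [-0.0158 -0.0022] tz 0.055
[318 245]
```

View pics/c7.png

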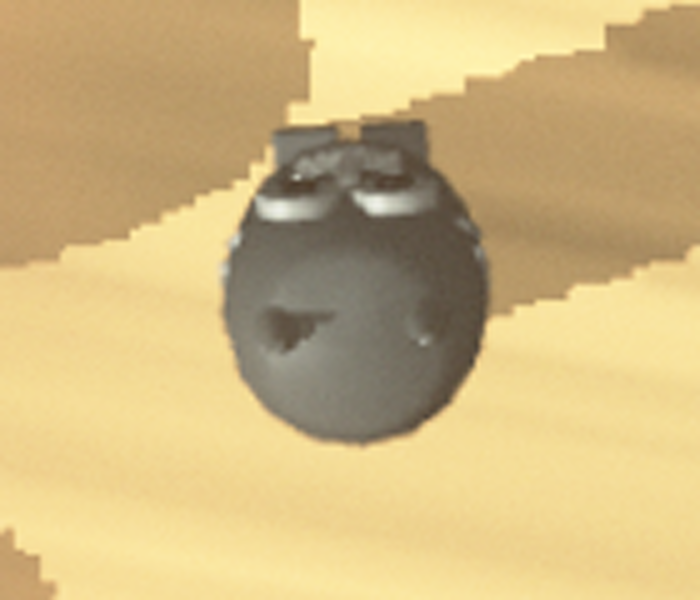

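```bash
python3 - <<'E'
from h import *
p=np.load('pics/w7_pose.npy');f=lambda u,v:(318-70+(np.array(u)+.5)/5-.5,245-60+(np.array(v)+.5)/5-.5)
for n,u,v,z in(('eyes',[297,397],[203,197],.078),('eyes_outer',[258,437],[205,195],.078),('feet',[276,427],[130,121],.03),('ears',[285,428],[328,325],.094)):
    Q=onplane('wrist',*f(u,v),z,p);D=Q[1]-Q[0];m=Q.mean(0)
    ang=np.degrees(np.arctan2(D[1],D[0]));print(n,Q.round(4).tolist(),'yaw',ang-90,'mid',m.round(4))
d=np.load('pics/w7.npy')
from dr import comp,circ
for z in (.05,.059,.065):
    ct,P,k=comp('wrist',d,(.485,-.158),.035,.040,.12,p);Q=onplane('wrist',ct[:,0],ct[:,1],z,p)[:,:2];print(z,circ(Q))
s=P[k]
for lo,hi in((.088,.099),(.05,.07)):
    q=s[(s[:,2]>lo)&(s[:,2]<hi)];print(lo,q.mean(0).round(4),len(q))
# jar
ct,P,k=comp('wrist',d,(.48,-.252),.042,.060,.085,p);Q=onplane('wrist',ct[:,0],ct[:,1],.07,p)[:,:2];print('jar',circ(Q))
E
```

```text
eyes [[0.4672, -0.1687, 0.078], [0.4645, -0.1535, 0.078]] yaw 10.048711064882227 mid [ 0.4658 -0.1611  0.078 ]
eyes_outer [[0.4682, -0.1747, 0.078], [0.4635, -0.1474, 0.078]] yaw 9.807209998771825 mid [ 0.4658 -0.1611  0.078 ]
feet [[0.4653, -0.1746, 0.03], [0.4606, -0.1479, 0.03]] yaw 9.989832925649637 mid [ 0.463  -0.1612  0.03  ]
ears [[0.4826, -0.1683, 0.094], [0.4797, -0.1473, 0.094]] yaw 7.810104422359075 mid [ 0.4812 -0.1578  0.094 ]
0.05 (array([ 0.48914861, -0.15754463]), np.float64(0.024725589751852153))
0.059 (array([ 0.48661953, -0.15775867]), np.float64(0.02400272309392219))
0.065 (array([ 0.48493348, -0.15790137]), np.float64(0.023520811988636557))
0.088 [ 0.4847 -0.158   0.0901] 892
0.05 [ 0.4705 -0.1591  0.0628] 222
jar (array([ 0.47896905, -0.25108766]), np.float64(0.02841229660740612))
```

>>> {"name": "send_rows", "arguments": {"moves": [[0,0,0,-0.55],[-0.016,-0.003,0.02,0],[0,0,0.04,0],[0,0,0.035,0],[0,0,0,0],[0,0,0,0],[0,0,0,0]]}}

```text
clock: 12.35
eef_pos: [0.4875, -0.1587, 0.1233]
tool_rot: [-0.085, 0.996, -0.001, 0.002]
ft_force: [-0.1, -0.0, 1.2]
grip_width: 0.0705
```

```bash
python3 - <<'E'
from dr import *
go(.485,-.158,.034,99.7)
E
```

```text
clock 12.35 pos [ 0.4875 -0.1587  0.1233] yaw 99.71 tz world [ 0.0033 -0.0011 -1.    ] grip 0.0705 j [-0.31  0.34 -0.16  1.07  0.   -0.48]
 turn units 0.0 then tx,ty [0.0024 0.0011] tz 0.0893
```

>>> {"name": "send_rows", "arguments": {"moves": [[0.002,0.001,0.03,0],[0,0,0.03,0],[0,0,0.02,0],[0,0,0.009,0],[0,0,0,0],[0,0,0,0]]}}

```text
clock: 12.95
eef_pos: [0.4852, -0.1586, 0.0339]
tool_rot: [-0.084, 0.996, -0.001, 0.001]
ft_force: [-1.0, -0.7, -0.4]
grip_width: 0.0704
```

>>> {"name": "send_rows", "arguments": {"moves": [[0,0,0,0],[0,0,0,0],[0,0,0,0],[0,0,0,0],[0,0,0,0],[0,0,0,0],[0,0,0,0]], "claw": -1}}

```text
clock: 13.65
eef_pos: [0.485, -0.1585, 0.034]
tool_rot: [-0.084, 0.996, -0.0, 0.002]
ft_force: [-1.3, -0.3, 5.5]
grip_width: 0.0426
```

>>> {"name": "send_rows", "arguments": {"moves": [[0,0,-0.02,0],[0,0,-0.04,0],[0,0,-0.05,0],[0,0,-0.05,0],[0,0,-0.02,0],[0,0,0,0],[0,0,0,0]]}}

```text
clock: 14.35
eef_pos: [0.4833, -0.1581, 0.2119]
tool_rot: [-0.084, 0.996, 0.0, -0.0]
ft_force: [-0.5, 0.7, -2.2]
grip_width: 0.0427
```

```bash
python3 - <<'E'
from dr import *
go(.5708,.2272,.12,96.5)
p,im,d=wsnap("w8");o=monitor.get_obs();print(o['ft_force'])
E
```

```text
clock 14.35 pos [ 0.4833 -0.1581  0.2119] yaw 99.64 tz world [-2.e-04  1.e-04 -1.e+00] grip 0.0427 j [-0.32  0.27 -0.01  1.29 -0.   -0.48]
 turn units 0.55 then tx,ty [-0.1305  0.3729] tz 0.0919
[-1.10706373 -0.099328   -2.20920744]
```

View pics/w8.png

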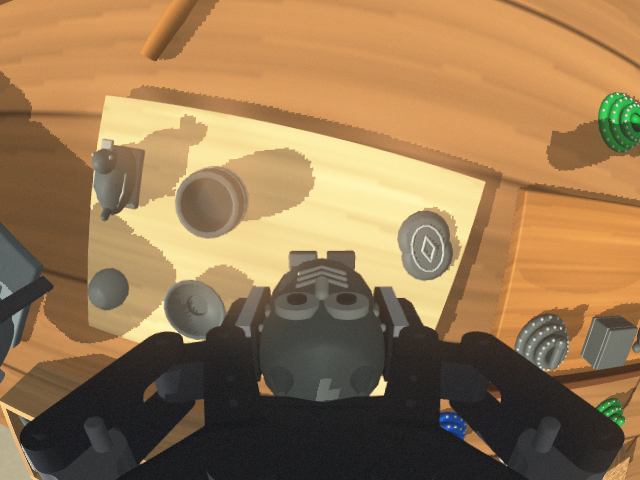

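```bash
python3 - <<'E'
from dr import *
p=np.load('pics/w8_pose.npy');d=np.load('pics/w8.npy');M=R.from_quat(p[3:]).as_matrix()
Q=onplane('wrist',[290,354],[252,251],p[2]-.004,p);print('feet',((Q-p[:3])@M).round(4))
Q=onplane('wrist',[292,350],[300,300],p[2]+.044,p);print('eyes',((Q-p[:3])@M).round(4))
P=(cloud('wrist',d,p)-p[:3])@M
s=P[330:380,262:382].reshape(-1,3);print('top max height',np.nanpercentile(-s[:,2],98))
h=s[(-s[:,2]>.05)];print('cap mean',h.mean(0),len(h))
# from w7: same cap relative to axis
E
```

```text
feet [[ 0.022  -0.0127  0.004 ]
 [ 0.0224  0.0138  0.004 ]]
eyes [[ 0.0221 -0.0081 -0.044 ]
 [ 0.0221  0.0087 -0.044 ]]
top max height 0.05727040784912619
cap mean [ 0.00820398  0.00055669 -0.05385123] 4326
```

>>> {"name": "send_rows", "arguments": {"moves": [[0,0,0,0.55],[-0.0145,0.0413,0,0],[-0.0145,0.0413,0,0],[-0.0145,0.0413,0,0],[-0.0145,0.0413,0,0],[-0.0145,0.0413,0,0],[-0.0145,0.0413,0,0],[-0.0145,0.0413,0,0],[-0.0145,0.0413,0,0],[-0.0145,0.0413,0,0],[0,0,0.04,0],[0,0,0.04,0],[0,0,0.03,0],[0,0,0,0],[0,0,0,0],[0,0,0,0],[0,0,0,0]]}}

```text
clock: 16.1
eef_pos: [0.5729, 0.2263, 0.1045]
tool_rot: [-0.056, 0.998, 0.001, 0.002]
ft_force: [-0.0, 0.7, -2.3]
grip_width: 0.0423
```

```bash
python3 - <<'E'
from dr import *
go(.5711,.2264,.07,96.5)
E
```

```text
clock 16.1 pos [0.5729 0.2263 0.1045] yaw 96.47 tz world [ 0.0038  0.0015 -1.    ] grip 0.0423 j [0.38 0.54 0.12 1.14 0.   0.26]
 turn units -0.01 then tx,ty [0.0017 0.0003] tz 0.0345
```

>>> {"name": "send_rows", "arguments": {"moves": [[0.0017,0,0.015,0],[0,0,0.01,0],[0,0,0.003,0],[0,0,0,0],[0,0,0,0],[0,0,0,0]]}}

```text
clock: 16.7
eef_pos: [0.5703, 0.2259, 0.075]
tool_rot: [-0.057, 0.998, 0.0, 0.001]
ft_force: [0.7, -0.1, -1.9]
grip_width: 0.0427
```

```bash
python3 - <<'E'
from dr import *
go(.5711,.2264,.07,96.5)
snap("scene","s9")
p,im,d=wsnap("w9");o=monitor.get_obs();print(o['ft_force'])
s=cv2.imread('pics/s9.png');cv2.imwrite('pics/c9.png',cv2.resize(s[130:290,270:430],None,fx=4,fy=3.7,interpolation=cv2.INTER_CUBIC))
E
```

```text
clock 16.7 pos [0.5703 0.2259 0.075 ] yaw 96.48 tz world [ 1.3e-03  5.0e-04 -1.0e+00] grip 0.0427 j [ 0.38  0.56  0.07  1.08 -0.    0.26]
 turn units -0.0 then tx,ty [-0.0009  0.0004] tz 0.005
[-0.92449404  0.70646701 -2.47413115]
```

View pics/c9.png

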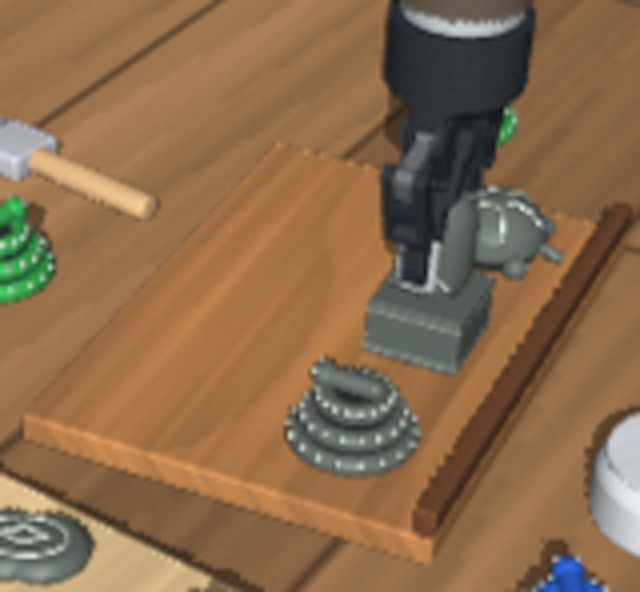

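View pics/w9.png

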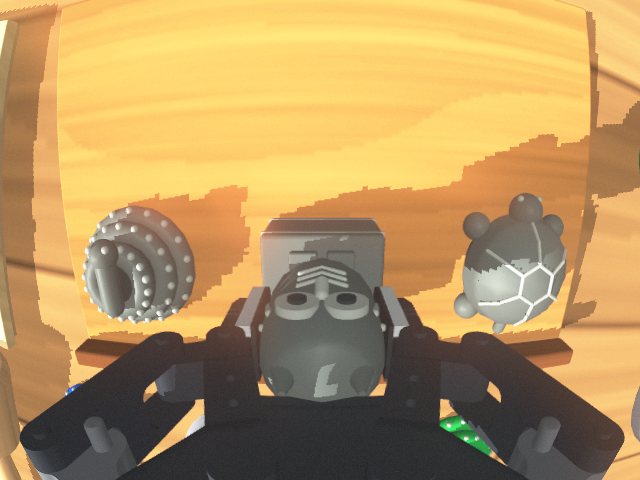

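```bash
python3 - <<'E'
from dr import *
p=np.load('pics/w9_pose.npy');M=R.from_quat(p[3:]).as_matrix()
Q=onplane('wrist',[261,384],[234.5,233.5],.06,p);print('plinth',((Q-p[:3])@M).round(4))
E
```

```text
plinth [[ 0.0267 -0.0264  0.0149]
 [ 0.0272  0.028   0.0149]]
```

>>> {"name": "send_rows", "arguments": {"moves": [[-0.001,0,0.003,0],[0,0,0.0015,0],[0,0,0,0],[0,0,0,0]]}}

```text
clock: 17.2
eef_pos: [0.5709, 0.2259, 0.0701]
tool_rot: [-0.057, 0.998, 0.0, 0.0]
ft_force: [-0.6, -1.0, 0.8]
grip_width: 0.043
```

>>> {"name": "send_rows", "arguments": {"moves": [[0,0,0,0],[0,0,0,0],[0,0,0,0],[0,0,0,0],[0,0,-0.02,0],[0,0,-0.03,0],[0,0,-0.05,0],[0,0,-0.05,0],[0.02,0,-0.01,0],[0,0,0,0],[0,0,0,0]], "claw": 0.65}}

```text
clock: 18.3
eef_pos: [0.5507, 0.2235, 0.2296]
tool_rot: [-0.057, 0.998, -0.0, 0.0]
ft_force: [-0.4, -0.2, -0.8]
grip_width: 0.0705
```

```bash
python3 - <<'E'
from dr import *
go(.48,-.2515,.16)
p,im,d=wsnap("w10")
E
```

```text
clock 18.3 pos [0.5507 0.2235 0.2296] yaw 96.5 tz world [ 2.e-04 -1.e-04 -1.e+00] grip 0.0705 j [ 0.39  0.43  0.27  1.41 -0.    0.27]
 turn units None then tx,ty [ 0.124  -0.4639] tz 0.0696
```

View pics/w10.png

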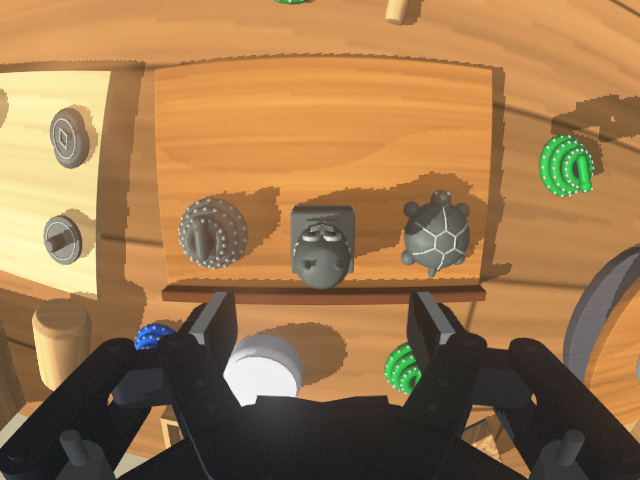

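>>> {"name": "send_rows", "arguments": {"moves": [[0.0125,-0.0464,0,0],[0.0125,-0.0464,0,0],[0.0125,-0.0464,0,0],[0.0125,-0.0464,0,0],[0.0125,-0.0464,0,0],[0.0125,-0.0464,0,0],[0.0125,-0.0464,0,0],[0.0125,-0.0464,0,0],[0.0125,-0.0464,0,0],[0.0125,-0.0464,0,0],[0,0,0.04,0],[0,0,0.04,0],[0,0,0.03,0],[0,0,0,0],[0,0,0,0],[0,0,0,0]], "claw": 0.85}}

```text
clock: 19.95
eef_pos: [0.4802, -0.2521, 0.1211]
tool_rot: [-0.057, 0.998, -0.001, 0.001]
ft_force: [-0.6, 0.1, 0.1]
grip_width: 0.0788
```

```bash
python3 - <<'E'
from dr import *
go(.4795,-.252,.0275)
p,im,d=wsnap("w11")
ct,P,k=comp('wrist',d,(.48,-.252),.042,.060,.085,p);Q=onplane('wrist',ct[:,0],ct[:,1],.07,p)[:,:2];print('jar',circ(Q),np.nanmedian(P[...,2][k]))
E
```

```text
clock 19.95 pos [ 0.4802 -0.2521  0.1211] yaw 96.5 tz world [ 0.002  -0.0011 -1.    ] grip 0.0788 j [-0.48  0.39 -0.08  1.1  -0.   -0.6 ]
 turn units None then tx,ty [0.0007 0.0002] tz 0.0936
jar (array([ 0.47862755, -0.25278331]), np.float64(0.027983539904583594)) 0.06958830180034328
```

View pics/w11.png

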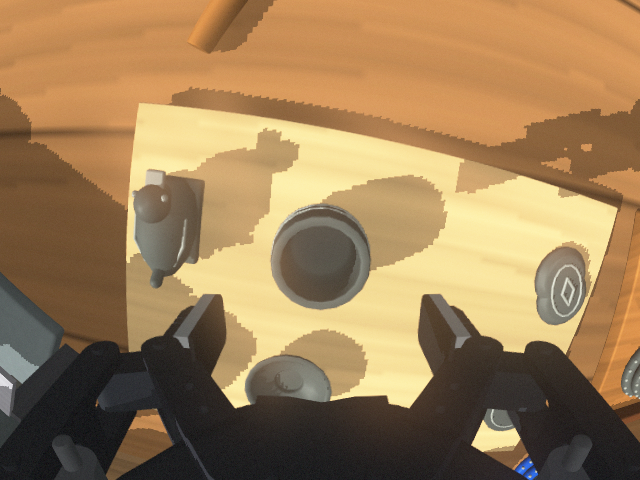

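The jar is centred at (321,257) between the open fingers. Going down to grip it.

>>> {"name": "send_rows", "arguments": {"moves": [[0.001,0,0.03,0],[0,0,0.03,0],[0,0,0.025,0],[0,0,0.009,0],[0,0,0,0],[0,0,0,0]]}}

```text
clock: 20.6
eef_pos: [0.4794, -0.2523, 0.0275]
tool_rot: [-0.057, 0.998, -0.001, 0.001]
ft_force: [-0.4, 0.6, -0.2]
grip_width: 0.0791
```

>>> {"name": "send_rows", "arguments": {"moves": [[0,0,0,0],[0,0,0,0],[0,0,0,0],[0,0,0,0],[0,0,0,0],[0,0,0,0],[0,0,0,0]], "claw": -1}}

```text
clock: 21.3
eef_pos: [0.4796, -0.2526, 0.0279]
tool_rot: [-0.057, 0.998, -0.001, 0.002]
ft_force: [0.6, 0.1, 5.5]
grip_width: 0.0549
```

>>> {"name": "send_rows", "arguments": {"moves": [[0,0,-0.02,0],[0,0,-0.04,0],[0,0,-0.05,0],[0,0,-0.05,0],[0,0,0,0],[0,0,0,0],[0,0,0,0]]}}

```text
clock: 22.0
eef_pos: [0.477, -0.2512, 0.1844]
tool_rot: [-0.057, 0.998, 0.001, -0.001]
ft_force: [-0.7, -0.3, -1.4]
grip_width: 0.0549
```

```bash
python3 - <<'E'
from dr import *
go(.4889,.1071,.0275,96.5)
p,im,d=wsnap("w12");o=monitor.get_obs();print(o['ft_force'])
E
```

```text
clock 22.0 pos [ 0.477  -0.2512  0.1844] yaw 96.48 tz world [-0.0025  0.0013 -1.    ] grip 0.0549 j [-0.48  0.34  0.02  1.25  0.   -0.6 ]
 turn units -0.0 then tx,ty [-0.0524  0.3546] tz 0.1569
[ 0.02826094 -0.86106299 -1.64836865]
```

View pics/w12.png

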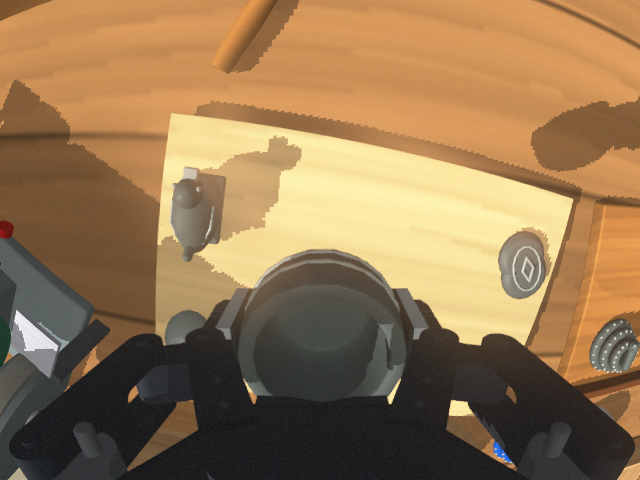

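>>> {"name": "send_rows", "arguments": {"moves": [[-0.0066,0.0443,0,0],[-0.0066,0.0443,0,0],[-0.0066,0.0443,0,0],[-0.0066,0.0443,0,0],[-0.0066,0.0443,0,0],[-0.0066,0.0443,0,0],[-0.0066,0.0443,0,0],[-0.0066,0.0443,0,0],[0,0,0.04,0],[0,0,0.04,0],[0,0,0.03,0],[0,0,0,0],[0,0,0,0],[0,0,0,0]]}}

```text
clock: 23.45
eef_pos: [0.4917, 0.1064, 0.077]
tool_rot: [-0.056, 0.998, 0.0, 0.001]
ft_force: [1.2, -0.6, -0.6]
grip_width: 0.0545
```

```bash
python3 - <<'E'
from dr import *
go(.4893,.1071,.0242,96.5)
p,im,d=wsnap("w13")
from ts import obj,c,X,Y
q,r,mean,top,bx,by=obj('wrist',d,c+.05*X-.11*Y,.032,p,rad=.055)
print('snake',(q-c)@X,(q-c)@Y,r)
E
```

```text
clock 23.45 pos [0.4917 0.1064 0.077 ] yaw 96.47 tz world [ 2.1e-03  4.0e-04 -1.0e+00] grip 0.0545 j [ 0.21  0.37 -0.25  0.95 -0.    0.1 ]
 turn units -0.01 then tx,ty [0.0023 0.0009] tz 0.0528Traceback (most recent call last):
  File "<stdin>", line 5, in <module>
  File "ts.py", line 6, in obj
    cs,_=cv2.findContours(m,cv2.RETR_EXTERNAL,cv2.CHAIN_APPROX_NONE);ct=max(cs,key=cv2.contourArea)[:,0,:]
                                                                        ~~~^^^^^^^^^^^^^^^^^^^^^^^^
ValueError: max() iterable argument is empty
```

View pics/w13.png

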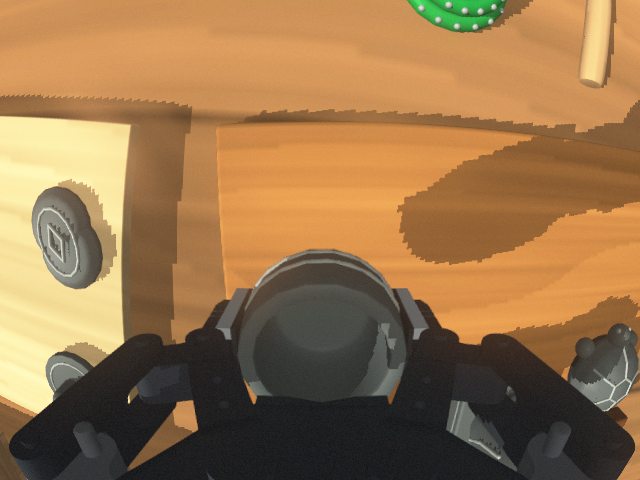

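>>> {"name": "send_rows", "arguments": {"moves": [[0.002,0.001,0.02,0],[0,0,0.02,0],[0,0,0.009,0],[0,0,0.003,0],[0,0,0,0],[0,0,0,0],[0,0,0,0]]}}

```text
clock: 24.2
eef_pos: [0.4893, 0.1073, 0.0247]
tool_rot: [-0.057, 0.998, 0.0, 0.001]
ft_force: [-0.6, 0.3, -1.4]
grip_width: 0.0549
```

>>> {"name": "send_rows", "arguments": {"moves": [[0,0,0.001,0],[0,0,0,0],[0,0,0,0]]}}

```text
clock: 24.5
eef_pos: [0.4892, 0.1073, 0.0239]
tool_rot: [-0.057, 0.998, 0.0, 0.001]
ft_force: [-1.6, 0.7, 5.5]
grip_width: 0.0546
```

>>> {"name": "send_rows", "arguments": {"moves": [[0,0,0,0],[0,0,0,0],[0,0,0,0],[0,0,0,0],[0,0,-0.02,0],[0,0,-0.03,0],[0,0,-0.05,0],[0,0,-0.05,0],[0.02,0,-0.04,0],[0,0,0,0],[0,0,0,0]], "claw": 0.65}}

```text
clock: 25.6
eef_pos: [0.469, 0.105, 0.2139]
tool_rot: [-0.057, 0.998, 0.0, 0.002]
ft_force: [-0.6, 0.6, -1.0]
grip_width: 0.071
```

```bash
python3 - <<'E'
from dr import *
go(.607,-.068,.16)
p,im,d=wsnap("w14")
from ts import obj,c as cc,X,Y
ct,P,k=comp('wrist',d,(.4889,.1071),.045,.056,.085,p);Q=onplane('wrist',ct[:,0],ct[:,1],.066,p)[:,:2];c,r=circ(Q);print('jar',c,r,'board',(c-cc)@X,(c-cc)@Y,np.nanmedian(P[...,2][k]))
E
```

```text
clock 25.6 pos [0.469  0.105  0.2139] yaw 96.49 tz world [ 3.e-03  6.e-04 -1.e+00] grip 0.071 j [ 0.22  0.21 -0.08  1.28 -0.    0.11]
 turn units None then tx,ty [-0.1176 -0.1875] tz 0.0539
jar [0.48827028 0.10750092] 0.028037499450960613 board -0.04552375191786755 -0.10954985161219066 0.06557276252748828
```

View pics/w14.png

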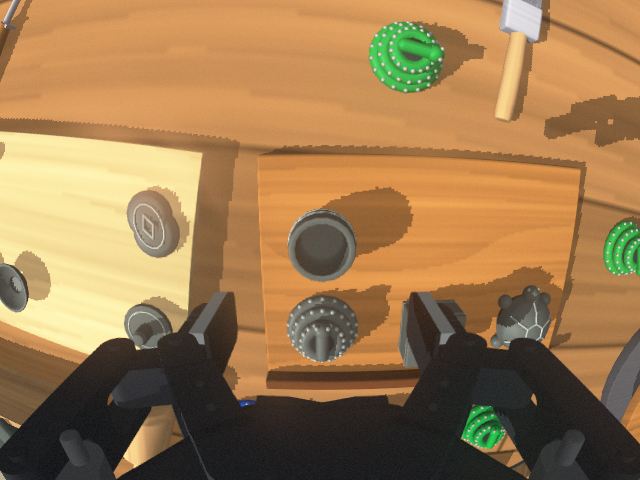

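>>> {"name": "send_rows", "arguments": {"moves": [[-0.0235,-0.0375,0,0],[-0.0235,-0.0375,0,0],[-0.0235,-0.0375,0,0],[-0.0235,-0.0375,0,0],[-0.0235,-0.0375,0,0],[0,0,0.04,0],[0,0,0.04,0],[0,0,0,0],[0,0,0,0],[0,0,0,0]], "claw": -0.1}}

```text
clock: 26.65
eef_pos: [0.6075, -0.068, 0.1343]
tool_rot: [-0.057, 0.998, -0.0, 0.001]
ft_force: [-0.3, -0.2, -0.2]
grip_width: 0.0386
```

```bash
cat > lid.py <<'E'
from dr import *
def lid(p,d,c0=(.607,-.068)):
    P=cloud('wrist',d,p)
    for n,zl,zh,z,rad in(('rim',.033,.040,.037,.036),('knobtop',.054,.064,.059,.025)):
        ct,P,k=comp('wrist',d,c0,rad,zl if n=='knobtop' else .031,zh if n=='knobtop' else .064,p)
        Q=onplane('wrist',ct[:,0],ct[:,1],z,p)[:,:2];c,r=circ(Q);(x,y),R0=cv2.minEnclosingCircle(np.float32(Q));print(n,c.round(4),r.round(4),'encl',round(x,4),round(y,4),round(R0,4),np.nanmedian(P[...,2][k]).round(4))
E
python3 - <<'E'
from lid import *
go(.607,-.068,.039)
p,im,d=wsnap("w15");lid(p,d)
E
```

```text
clock 26.65 pos [ 0.6075 -0.068   0.1343] yaw 96.51 tz world [ 2.3e-03 -2.0e-04 -1.0e+00] grip 0.0386 j [-0.11  0.51  0.15  1.21  0.   -0.23]
 turn units None then tx,ty [0.0005 0.0001] tz 0.0953
rim [ 0.6079 -0.0666] 0.0284 encl 0.6078 -0.0663 0.0293 0.0372
knobtop [ 0.6072 -0.0669] 0.0079 encl 0.6073 -0.067 0.0085 0.0585
```

View pics/w15.png

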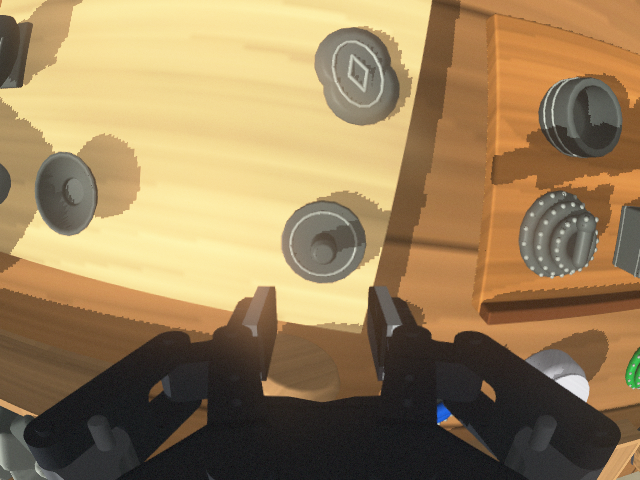

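>>> {"name": "send_rows", "arguments": {"moves": [[0,0.0012,0.03,0],[0,0,0.03,0],[0,0,0.02,0],[0,0,0.012,0],[0,0,0.003,0],[0,0,0,0],[0,0,0,0]]}}

```text
clock: 27.4
eef_pos: [0.6077, -0.0671, 0.0396]
tool_rot: [-0.057, 0.998, -0.0, 0.002]
ft_force: [0.4, -0.4, 0.1]
grip_width: 0.0384
```

```bash
python3 - <<'E'
from lid import *
go(.6074,-.0668,.039); print(monitor.get_obs()['ft_force'])
p,im,d=wsnap("w16")
E
```

```text
clock 27.4 pos [ 0.6077 -0.0671  0.0396] yaw 96.49 tz world [ 3.2e-03 -4.0e-04 -1.0e+00] grip 0.0384 j [-0.11  0.59  0.02  1.   -0.   -0.22]
 turn units None then tx,ty [0.0003 0.0003] tz 0.0006
[ 0.37268308 -0.38975116  0.05186355]
```

View pics/w16.png

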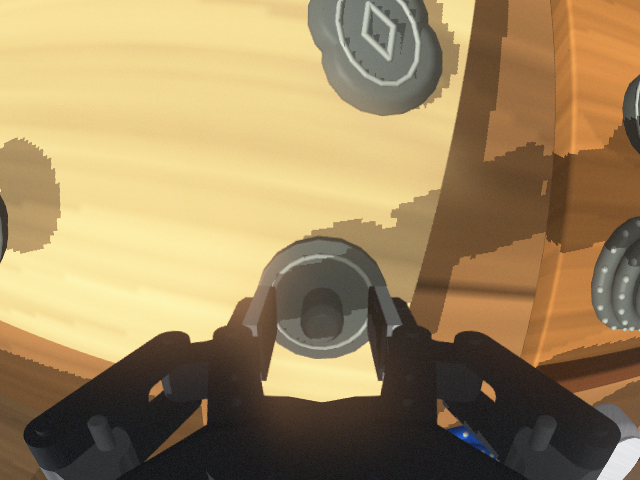

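The knob at (322,315) lies centred between the pads. Closing.

>>> {"name": "send_rows", "arguments": {"moves": [[0,0,0,0],[0,0,0,0],[0,0,0,0],[0,0,0,0],[0,0,0,0],[0,0,0,0],[0,0,0,0]], "claw": -1}}

```text
clock: 28.15
eef_pos: [0.6072, -0.0671, 0.0391]
tool_rot: [-0.057, 0.998, -0.0, 0.001]
ft_force: [-0.4, 0.7, 5.4]
grip_width: 0.0142
```

>>> {"name": "send_rows", "arguments": {"moves": [[0,0,-0.02,0],[0,0,-0.04,0],[0,0,-0.05,0],[0,0,-0.05,0],[0,0,0,0],[0,0,0,0],[0,0,0,0]]}}

```text
clock: 28.85
eef_pos: [0.6051, -0.0668, 0.196]
tool_rot: [-0.057, 0.998, 0.0, -0.002]
ft_force: [-0.2, 0.5, -1.2]
grip_width: 0.0145
```

```bash
python3 - <<'E'
from lid import *
go(.4883,.1075,.12); print(monitor.get_obs()['ft_force'])
p,im,d=wsnap("w17")
E
```

```text
clock 28.85 pos [ 0.6051 -0.0668  0.196 ] yaw 96.48 tz world [-3.4e-03  4.0e-04 -1.0e+00] grip 0.0145 j [-0.11  0.48  0.26  1.35 -0.   -0.22]
 turn units None then tx,ty [0.0964 0.1864] tz 0.076
[-0.19939471  0.46694084 -1.23776925]
```

View pics/w17.png

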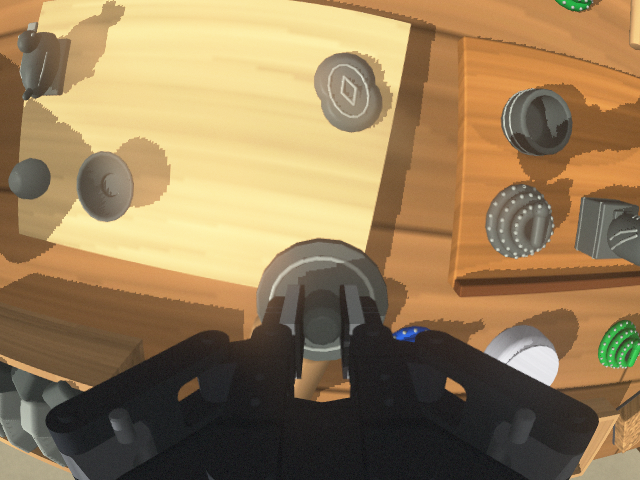

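```bash
python3 - <<'E'
from h import *
p=np.load('pics/w17_pose.npy');d=np.load('pics/w17.npy');im=cv2.imread('pics/w17.png');M=R.from_quat(p[3:]).as_matrix()
P=(cloud('wrist',d,p)-p[:3])@M
h=-P[...,2]
# disc top points: height around -2mm, away from fingers
m=(np.abs(h+.002)<.008)&(np.hypot(P[...,0],P[...,1])<.035)
v,u=np.nonzero(m); 
k=(v<300); A=np.c_[P[v[k],u[k],:2],np.ones(k.sum())];print('plane',np.linalg.lstsq(A,h[v[k],u[k]],rcond=None)[0],k.sum())
mm=cv2.medianBlur((m*255).astype(np.uint8),3)
cs,_=cv2.findContours(mm,cv2.RETR_EXTERNAL,cv2.CHAIN_APPROX_NONE);ct=max(cs,key=cv2.contourArea)[:,0,:]
ct=ct[ct[:,1]<295]
Q=(onplane('wrist',ct[:,0],ct[:,1],p[2]-.002,p)-p[:3])@M
from dr import circ
print(circ(Q[:,:2]),Q[:,0].max(),Q[:,1].min(),Q[:,1].max())
# whole cut: front edge etc with scanning mid column
E
```

```text
plane [-0.07764179 -0.00016489 -0.00069087] 5712
(array([0.00055788, 0.00051751]), np.float64(0.02772948360272108)) 0.028518371854232775 -0.027644986421163333 0.02798831588012237
```

```bash
python3 - <<'E'
from h import *
for f in('w17','w16'):
    p=np.load(f'pics/{f}_pose.npy');d=np.load(f'pics/{f}.npy');M=R.from_quat(p[3:]).as_matrix()
    P=(cloud('wrist',d,p)-p[:3])@M;h=-P[...,2]
    print(f)
    for v in range(236,365,8): print(v,[ (P[v-1:v+2,u-3:u+4,0].mean().round(4),h[v-1:v+2,u-3:u+4].mean().round(4)) for u in(290,322,350)])
E
```

```text
w17
236 [(np.float64(-0.0149), np.float64(-0.1718)), (np.float64(-0.0129), np.float64(-0.1642)), (np.float64(-0.0149), np.float64(-0.1717))]
244 [(np.float64(-0.0155), np.float64(-0.1483)), (np.float64(0.026), np.float64(-0.0022)), (np.float64(0.0048), np.float64(-0.0772))]
252 [(np.float64(0.0226), np.float64(-0.0021)), (np.float64(0.0226), np.float64(-0.0022)), (np.float64(0.0227), np.float64(-0.002))]
260 [(np.float64(0.0192), np.float64(-0.0019)), (np.float64(nan), np.float64(nan)), (np.float64(0.0193), np.float64(-0.0018))]
268 [(np.float64(0.0159), np.float64(-0.0014)), (np.float64(0.0157), np.float64(-0.002)), (np.float64(0.0158), np.float64(-0.0016))]
276 [(np.float64(0.0121), np.float64(-0.002)), (np.float64(0.0122), np.float64(-0.002)), (np.float64(nan), np.float64(nan))]
284 [(np.float64(0.0094), np.float64(0.0)), (np.float64(0.0086), np.float64(-0.0019)), (np.float64(0.0094), np.float64(0.0))]
292 [(np.float64(0.0108), np.float64(0.0117)), (np.float64(0.0067), np.float64(0.0022)), (np.float64(0.0108), np.float64(0.0117))]
300 [(np.float64(0.0107), np.float64(0.0189)), (np
[... 2675 characters left out ...]
07), np.float64(-0.0024))]
332 [(np.float64(-0.0148), np.float64(-0.0024)), (np.float64(-0.0023), np.float64(0.0195)), (np.float64(-0.0148), np.float64(-0.0025))]
340 [(np.float64(-0.0188), np.float64(-0.0021)), (np.float64(-0.0059), np.float64(0.0194)), (np.float64(-0.0186), np.float64(-0.0018))]
348 [(np.float64(-0.0233), np.float64(-0.0024)), (np.float64(-0.0226), np.float64(-0.0016)), (np.float64(-0.0233), np.float64(-0.0025))]
356 [(np.float64(nan), np.float64(nan)), (np.float64(-0.0275), np.float64(-0.0024)), (np.float64(-0.0362), np.float64(-0.0156))]
364 [(np.float64(-0.0411), np.float64(-0.0154)), (np.float64(-0.041), np.float64(-0.0155)), (np.float64(-0.0411), np.float64(-0.0155))]
```

>>> {"name": "send_rows", "arguments": {"moves": [[0.0191,0.0371,0,0],[0.0191,0.0371,0,0],[0.0191,0.0371,0,0],[0.0191,0.0371,0,0],[0.0191,0.0371,0,0],[0,0,0.04,0],[0,0,0.036,0],[0,0,0,0],[0,0,0,0],[0,0,0,0],[0,0,0,0]]}}

```text
clock: 30.0
eef_pos: [0.492, 0.1065, 0.1235]
tool_rot: [-0.056, 0.998, 0.0, 0.002]
ft_force: [0.7, -1.3, -0.4]
grip_width: 0.0145
```

```bash
python3 - <<'E'
from lid import *
go(.489,.1068,.0751,96.5)
p,im,d=wsnap("w18")
E
```

```text
clock 30.0 pos [0.492  0.1065 0.1235] yaw 96.45 tz world [ 3.2e-03  7.0e-04 -1.0e+00] grip 0.0145 j [ 0.21  0.32 -0.18  1.07  0.    0.1 ]
 turn units -0.01 then tx,ty [0.003  0.0006] tz 0.0484
```

View pics/w18.png

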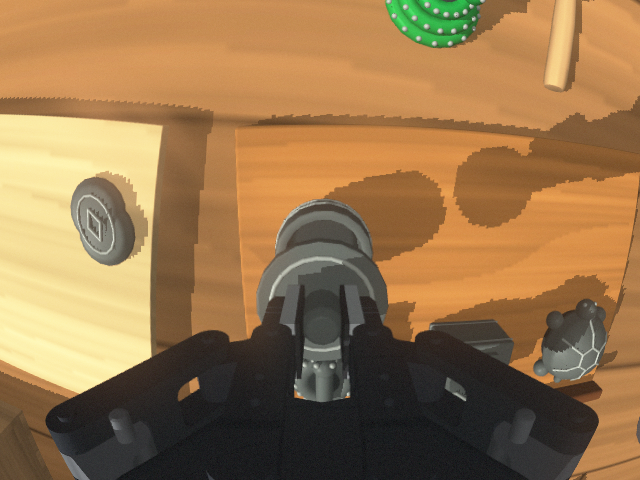

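>>> {"name": "send_rows", "arguments": {"moves": [[0.003,0.0005,0.015,0],[0,0,0.015,0],[0,0,0,0],[0,0,0,0],[0,0,0,0]]}}

```text
clock: 30.55
eef_pos: [0.4884, 0.1068, 0.093]
tool_rot: [-0.056, 0.998, 0.0, 0.001]
ft_force: [-0.3, 0.0, -1.0]
grip_width: 0.0143
```

```bash
python3 - <<'E'
from lid import *
go(.489,.1068,.0751,96.5)
p,im,d=wsnap("w19")
cv2.imwrite('pics/c19.png',cv2.resize(im[200:400,220:430],None,fx=3.5,fy=2.9,interpolation=cv2.INTER_CUBIC))
E
```

```text
clock 30.55 pos [0.4884 0.1068 0.093 ] yaw 96.47 tz world [ 2.2e-03  5.0e-04 -1.0e+00] grip 0.0143 j [ 0.22  0.34 -0.23  0.99  0.    0.1 ]
 turn units -0.0 then tx,ty [-0.0006 -0.0001] tz 0.0179
```

View pics/c19.png

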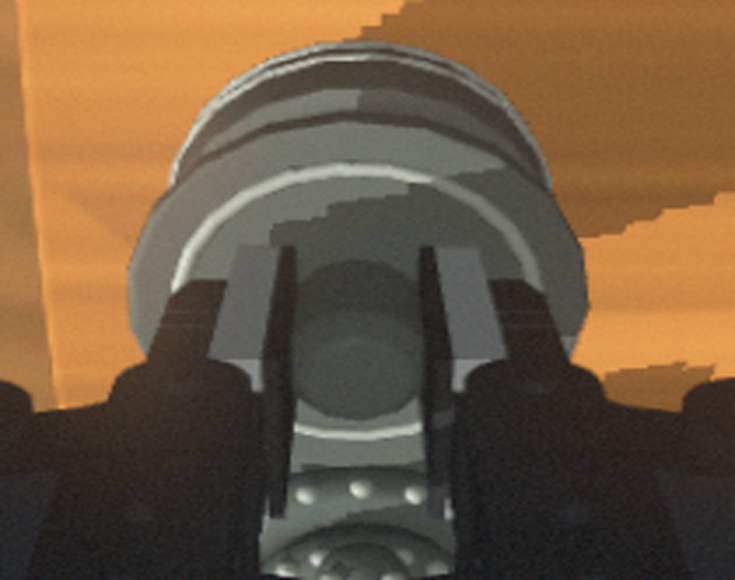

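>>> {"name": "send_rows", "arguments": {"moves": [[-0.0005,0,0.006,0],[0,0,0.006,0],[0,0,0.004,0],[0,0,0.001,0],[0,0,0,0],[0,0,0,0]]}}

```text
clock: 31.2
eef_pos: [0.4877, 0.1067, 0.075]
tool_rot: [-0.057, 0.998, -0.0, -0.0]
ft_force: [-1.5, -0.2, 5.0]
grip_width: 0.0145
```

>>> {"name": "send_rows", "arguments": {"moves": [[0,0,0,0],[0,0,0,0],[0,0,0,0],[0,0,0,0],[0,0,-0.02,0],[0,0,-0.03,0],[0,0,-0.05,0],[0.02,0,-0.05,0],[0,0,0,0],[0,0,0,0]], "claw": 0}}

```text
clock: 32.2
eef_pos: [0.4702, 0.1049, 0.2226]
tool_rot: [-0.057, 0.998, 0.0, 0.002]
ft_force: [0.5, 0.2, -0.7]
grip_width: 0.043
```

```bash
python3 - <<'E'
from dr import *
go(.47,-.35,.2)
p,im,d=wsnap("w20")
from ts import c as cc,X,Y
for n,zl,zh,z in(('rim',.055,.1,.073),('knob',.088,.1,.095)):
    ct,P,k=comp('wrist',d,(.4885,.1073),.04,zl,zh,p);Q=onplane('wrist',ct[:,0],ct[:,1],z,p)[:,:2];c,r=circ(Q);print(n,c,r,'board',(c-cc)@X,(c-cc)@Y,np.nanmedian(P[...,2][k]))
k=(np.hypot(P[...,0]-.4885,P[...,1]-.1073)<.027)&(np.hypot(P[...,0]-.4885,P[...,1]-.1073)>.013)&(P[...,2]>.06)&(P[...,2]<.08)
A=np.c_[P[k][:,:2]-[.4885,.1073],np.ones(k.sum())];print('disc plane',np.linalg.lstsq(A,P[k][:,2],rcond=None)[0])
E
```

```text
clock 32.2 pos [0.4702 0.1049 0.2226] yaw 96.49 tz world [ 3.7e-03  8.0e-04 -1.0e+00] grip 0.043 j [ 0.22  0.21 -0.06  1.3  -0.    0.11]
 turn units None then tx,ty [ 0.0516 -0.4519] tz 0.0226
rim [0.48792559 0.10709084] 0.028819999691349324 board -0.045912640909378785 -0.10991827147834751 0.07328578147284837
knob [0.48758089 0.10702147] 0.00815712978673973 board -0.04626298412763388 -0.10994817088152904 0.09443353558220904
disc plane [ 0.00524162 -0.0019166   0.07322906]
```

View pics/w20.png

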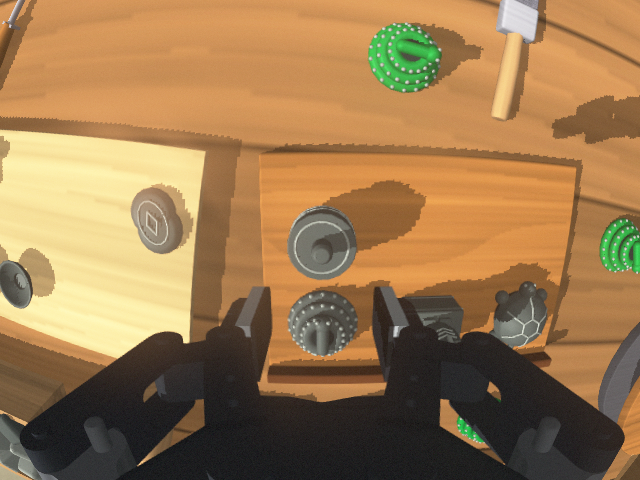

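>>> {"name": "send_rows", "arguments": {"moves": [[0,0,0,0.87],[0,0,0,0.87],[-0.0018,-0.0455,0,0],[-0.0018,-0.0455,0,0],[-0.0018,-0.0455,0,0],[-0.0018,-0.0455,0,0],[-0.0018,-0.0455,0,0],[-0.0018,-0.0455,0,0],[-0.0018,-0.0455,0,0],[-0.0018,-0.0455,0,0],[-0.0018,-0.0455,0,0],[-0.0018,-0.0455,0,0],[0,0,0,0],[0,0,0,0],[0,0,0,0]], "claw": 0.65}}

```text
clock: 33.75
eef_pos: [0.4593, -0.3493, 0.2195]
tool_rot: [0.03, 1.0, 0.001, -0.001]
ft_force: [-0.6, 0.1, -0.4]
grip_width: 0.0703
```

```bash
python3 - <<'E'
from dr import *
go(.47,-.35,.2)
p,im,d=wsnap("w21")
for n in('duck','duckbody'):
    x,y,rad,zl,zh,z=J[n]
    ct,P,k=comp('wrist',d,(x,y),rad,zl,zh,p);Q=onplane('wrist',ct[:,0],ct[:,1],z,p)[:,:2];rc=cv2.minAreaRect(np.float32(Q*1000));print(n,np.round(rc[0],1),np.round(rc[1],1),rc[2])
u=proj('wrist',[.472,-.35,.05],p)[0].astype(int);print(u)
cv2.imwrite('pics/c21.png',cv2.resize(im[u[1]-60:u[1]+60,u[0]-70:u[0]+70],None,fx=5,fy=5,interpolation=cv2.INTER_CUBIC))
E
```

```text
clock 33.75 pos [ 0.4593 -0.3493  0.2195] yaw 86.55 tz world [-0.0026  0.0025 -1.    ] grip 0.0703 j [-0.65  0.4   0.2   1.37  0.   -0.59]
 turn units None then tx,ty [-0.0108 -0.    ] tz 0.0195
duck [ 477.3 -351.6] [39.3 75.2] 86.54370880126953
duckbody [ 474.5 -351.4] [38.  72.8] 86.54365539550781
[320 234]
```

View pics/c21.png

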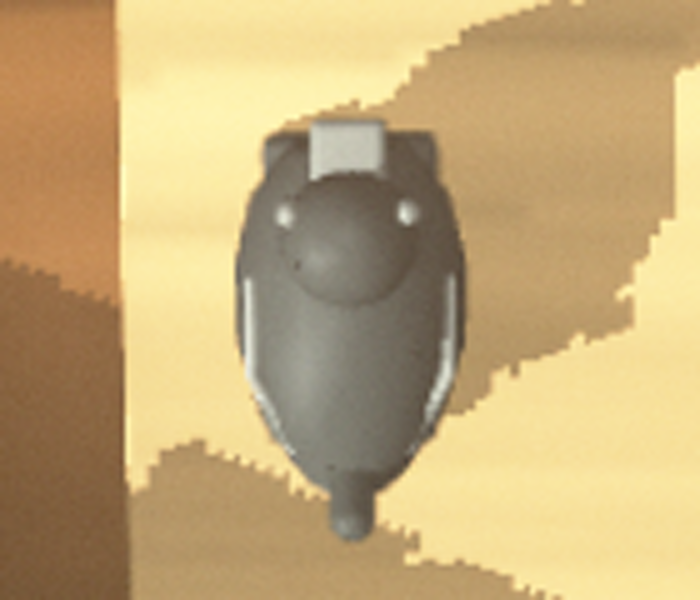

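```bash
python3 - <<'E'
from dr import *
p=np.load('pics/w21_pose.npy');d=np.load('pics/w21.npy');P=cloud('wrist',d,p)
f=lambda u,v:(320-70+(np.array(u)+.5)/5-.5,234-60+(np.array(v)+.5)/5-.5)
def at(u,v,w=1):
    a,b=f(u,v);a,b=int(round(float(a))),int(round(float(b)));return np.nanmedian(P[b-w:b+w+1,a-w:a+w+1].reshape(-1,3),0)
for n,u,v in(('bill',347,150),('tail',352,522),('head',350,235),('eyeL',285,213),('eyeR',408,210),('footL',275,142),('footR',430,142),('midL',255,330),('midR',447,330)): print(n,at(u,v).round(4))
def cast(u,v,z): return onplane('wrist',*f(u,v),z,p)[:2]
zb=at(347,150)[2];zt=at(352,522)[2]
b=cast(347,121,zb);t=cast(352,541,zt);D=t-b;print('bill',b,'tail',t,'len',np.hypot(*D),'yaw',np.degrees(np.arctan2(D[1],D[0])),'mid',(b+t)/2)
e=cast([285],[213],at(285,213)[2])[0] if 0 else None
for n,a,c,z in(('eyes',(285,213),(408,210),.074),('foot',(264,133),(437,133),.03),('wide',(237,290),(466,285),.050)):
    q=onplane('wrist',*f([a[0],c[0]],[a[1],c[1]]),z,p);D=q[1]-q[0];print(n,q[:,:2].round(4).tolist(),np.degrees(np.arctan2(D[1],D[0]))-90,np.hypot(*D[:2]))
E
```

```text
bill [ 0.4409 -0.3497  0.0735]
tail [ 0.5049 -0.3528  0.0686]
head [ 0.4525 -0.3495  0.0839]
eyeL [ 0.4489 -0.3594  0.079 ]
eyeR [ 0.4499 -0.3408  0.0793]
footL [ 0.4454 -0.3628  0.0325]
footR [ 0.4469 -0.335   0.0324]
midL [ 0.4723 -0.3668  0.0625]
midR [ 0.4743 -0.335   0.062 ]
bill [ 0.43601147 -0.34935958] tail [ 0.50823588 -0.35298948] len 0.07231557218492403 yaw -2.877187926301819 mid [ 0.47212367 -0.35117453]
eyes [[0.45, -0.36], [0.4507, -0.3406]] -2.0271956586846045 0.019471500218008652
foot [[0.4438, -0.3651], [0.4457, -0.3339]] -3.4531297768223936 0.0312868379496032
wide [[0.4679, -0.3706], [0.4694, -0.3309]] -2.1540537651542735 0.039685707400648
```

>>> {"name": "send_rows", "arguments": {"moves": [[0,0,0,-0.1],[-0.013,-0.001,0.02,0],[0,0,0.04,0],[0,0,0.03,0],[0,0,0,0],[0,0,0,0],[0,0,0,0]], "claw": 0.5}}

```text
clock: 34.5
eef_pos: [0.4741, -0.3527, 0.1337]
tool_rot: [0.025, 1.0, -0.001, 0.002]
ft_force: [0.1, 0.7, 0.1]
grip_width: 0.0641
```

```bash
python3 - <<'E'
from dr import *
go(.4721,-.351,.029,87.1)
p,im,d=wsnap("w22")
E
```

```text
clock 34.5 pos [ 0.4741 -0.3527  0.1337] yaw 87.14 tz world [ 0.0033 -0.0024 -1.    ] grip 0.0641 j [-0.64  0.47  0.08  1.18  0.   -0.59]
 turn units 0.01 then tx,ty [0.0021 0.0016] tz 0.1047
```

View pics/w22.png

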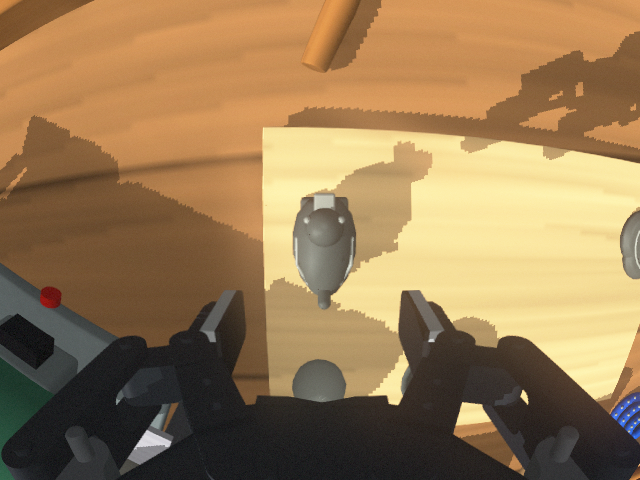

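>>> {"name": "send_rows", "arguments": {"moves": [[0.002,0.0015,0.03,0],[0,0,0.04,0],[0,0,0.025,0],[0,0,0.01,0],[0,0,0,0],[0,0,0,0]]}}

```text
clock: 35.15
eef_pos: [0.4721, -0.3516, 0.0282]
tool_rot: [0.025, 1.0, -0.001, 0.001]
ft_force: [0.0, 0.4, 0.2]
grip_width: 0.0639
```

>>> {"name": "send_rows", "arguments": {"moves": [[0,0,0,0],[0,0,0,0],[0,0,0,0],[0,0,0,0],[0,0,0,0],[0,0,0,0],[0,0,0,0]], "claw": -1}}

```text
clock: 35.85
eef_pos: [0.4722, -0.3516, 0.0286]
tool_rot: [0.025, 1.0, -0.001, 0.002]
ft_force: [-0.8, 0.2, 5.5]
grip_width: 0.038
```

>>> {"name": "send_rows", "arguments": {"moves": [[0,0,-0.02,0],[0,0,-0.04,0],[0,0,-0.05,0],[0,0,-0.05,0],[0,0,0,0],[0,0,0,0],[0,0,0,0]]}}

```text
clock: 36.55
eef_pos: [0.4698, -0.3499, 0.1848]
tool_rot: [0.025, 1.0, 0.001, -0.001]
ft_force: [-0.5, 0.4, -1.9]
grip_width: 0.0384
```

```bash
python3 - <<'E'
from dr import *
go(.447,.3238,.029,96.5)
p,im,d=wsnap("w23");o=monitor.get_obs();print(o['ft_force'])
E
```

```text
clock 36.55 pos [ 0.4698 -0.3499  0.1848] yaw 87.09 tz world [-0.0023  0.0017 -1.    ] grip 0.0384 j [-0.64  0.44  0.16  1.3  -0.   -0.59]
 turn units -1.64 then tx,ty [-0.0536  0.672 ] tz 0.1558
[-0.53409671  0.07430574 -0.9413854 ]
```

View pics/w23.png

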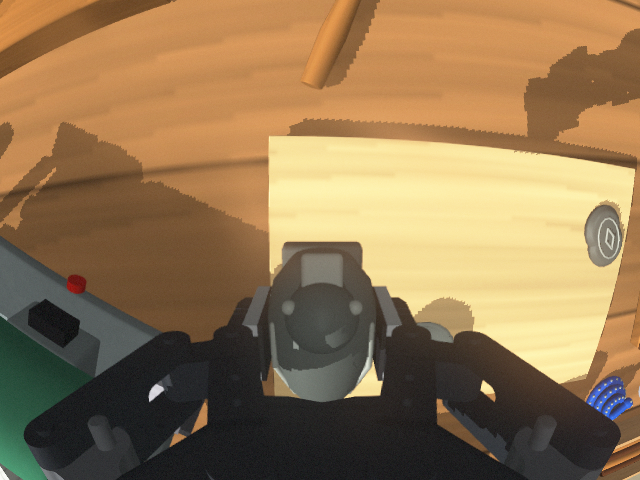

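>>> {"name": "send_rows", "arguments": {"moves": [[0,0,0,-0.82],[0,0,0,-0.82],[-0.0036,0.0448,0,0],[-0.0036,0.0448,0,0],[-0.0036,0.0448,0,0],[-0.0036,0.0448,0,0],[-0.0036,0.0448,0,0],[-0.0036,0.0448,0,0],[-0.0036,0.0448,0,0],[-0.0036,0.0448,0,0],[-0.0036,0.0448,0,0],[-0.0036,0.0448,0,0],[-0.0036,0.0448,0,0],[-0.0036,0.0448,0,0],[-0.0036,0.0448,0,0],[-0.0036,0.0448,0,0],[-0.0036,0.0448,0,0],[0,0,0,0],[0,0,0,0],[0,0,0,0]]}}

```text
clock: 38.6
eef_pos: [0.4477, 0.3218, 0.1847]
tool_rot: [-0.056, 0.998, -0.001, -0.001]
ft_force: [-0.2, 0.3, -1.7]
grip_width: 0.0383
```

```bash
python3 - <<'E'
from dr import *
p=np.load('pics/w23_pose.npy');M=R.from_quat(p[3:]).as_matrix()
print('bill',((onplane('wrist',[302,342],[253,253],p[2]+.045,p)-p[:3])@M).round(4))
print('foot',((onplane('wrist',[283,362],[242.5,242.5],p[2]+.003,p)-p[:3])@M).round(4))
go(.447,.3238,.025,96.5)
p,im,d=wsnap("w24")
from ts import obj,c,X,Y
q,r,mean,top,bx,by=obj('wrist',d,c+.05*X+.11*Y,.045,p,rad=.055)
print('turtle bx',bx.min(),bx.max(),'by',by.min(),by.max())
E
```

```text
bill [[ 0.0368 -0.0049 -0.0449]
 [ 0.0368  0.0061 -0.0449]]
foot [[ 0.028  -0.0147 -0.003 ]
 [ 0.028   0.0163 -0.0029]]
clock 38.6 pos [0.4477 0.3218 0.1847] yaw 96.45 tz world [-0.0028 -0.0025 -1.    ] grip 0.0383 j [ 0.62  0.37  0.06  1.27 -0.    0.51]
 turn units -0.01 then tx,ty [0.0005 0.002 ] tz 0.1597Traceback (most recent call last):
  File "<stdin>", line 8, in <module>
  File "ts.py", line 6, in obj
    cs,_=cv2.findContours(m,cv2.RETR_EXTERNAL,cv2.CHAIN_APPROX_NONE);ct=max(cs,key=cv2.contourArea)[:,0,:]
                                                                        ~~~^^^^^^^^^^^^^^^^^^^^^^^^
ValueError: max() iterable argument is empty
```

View pics/w24.png

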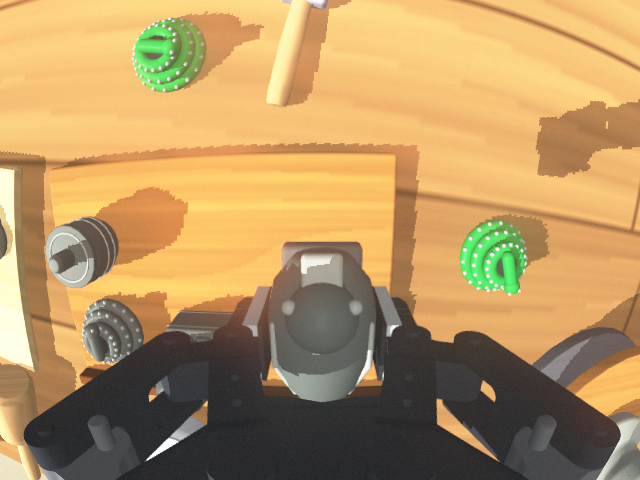

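>>> {"name": "send_rows", "arguments": {"moves": [[0.0005,0.002,0.03,0],[0,0,0.04,0],[0,0,0.04,0],[0,0,0.02,0],[0,0,0,0],[0,0,0,0],[0,0,0,0]]}}

```text
clock: 39.35
eef_pos: [0.4494, 0.3255, 0.0582]
tool_rot: [-0.056, 0.998, 0.001, 0.002]
ft_force: [0.3, -1.0, -0.4]
grip_width: 0.0382
```

```bash
python3 - <<'E'
from dr import *
go(.447,.3238,.0245,96.5)
E
```

```text
clock 39.35 pos [0.4494 0.3255 0.0582] yaw 96.42 tz world [ 0.003   0.0021 -1.    ] grip 0.0382 j [ 0.63  0.48 -0.13  0.96 -0.    0.51]
 turn units -0.01 then tx,ty [ 0.0026 -0.0014] tz 0.0337
```

>>> {"name": "send_rows", "arguments": {"moves": [[0.0025,-0.0015,0.015,0],[0,0,0.01,0],[0,0,0.005,0],[0,0,0.003,0],[0,0,0,0],[0,0,0,0],[0,0,0,0]]}}

```text
clock: 40.05
eef_pos: [0.4456, 0.3234, 0.0245]
tool_rot: [-0.057, 0.998, 0.0, 0.0]
ft_force: [-2.4, -1.7, 6.5]
grip_width: 0.0379
```

>>> {"name": "send_rows", "arguments": {"moves": [[0,0,0,0],[0,0,0,0],[0,0,0,0],[0,0,0,0],[0,0,-0.02,0],[0,0,-0.04,0],[0,0,-0.05,0],[0,0,-0.05,0],[0.02,-0.03,-0.04,0],[0.02,-0.04,-0.03,0],[0,-0.04,0,0],[0,0,0,0],[0,0,0,0],[0,0,0,0]], "claw": 0.5}}

```text
clock: 41.45
eef_pos: [0.4204, 0.2153, 0.2477]
tool_rot: [-0.057, 0.998, 0.0, -0.0]
ft_force: [-0.4, -0.2, -0.0]
grip_width: 0.0644
```

```bash
python3 - <<'E'
from dr import *
go(.447,.3238,.0245,96.5)
p,im,d=wsnap("w25");snap("top","top25");snap("scene","s25")
from ts import c as cc,X,Y
i=lambda q:((q-cc)@X,(q-cc)@Y)
def rep(n,ctr,rad,zl,zh,z,cam='wrist',dd=None,pp=None):
    ct,P,k=comp(cam,dd,ctr,rad,zl,zh,pp);Q=onplane(cam,ct[:,0],ct[:,1],z,pp)[:,:2];c,r=circ(Q);rc=cv2.minAreaRect(np.float32(Q*1000))
    b=np.array([i(q) for q in Q]);print(cam,n,'circ',np.round(i(c),4),r.round(4),'rect',np.round(i(np.array(rc[0])/1000),4),np.round(rc[1],1),round(rc[2],1),'bx',b[:,0].min().round(4),b[:,0].max().round(4),'medz',np.nanmedian(P[...,2][k]).round(4))
D=np.load('pics/top25.npy')
for cam,dd,pp in(('wrist',d,p),('top',D,None)):
    for a in [('duck',cc-.062*X+.11*Y,.048,.03,.1,.05),('turtle',cc+.05*X+.11*Y,.05,.03,.1,.035),('snake',cc+.05*X-.11*Y,.045,.03,.1,.032),('lid',cc-.045*X-.11*Y,.036,.062,.08,.073),('owl',cc+.05*X,.024,.075,.14,.1)]:
        try: rep(*a,cam,dd,pp)
        except Exception as e: print(cam,a[0],'fail',e)
t=cv2.imread('pics/top25.png');cv2.imwrite('pics/c25.png',cv2.resize(t[190:310,195:340],None,fx=5,fy=4.8,interpolation=cv2.INTER_CUBIC))
s=cv2.imread('pics/s25.png');cv2.imwrite('pics/d25.png',cv2.resize(s[130:290,270:440],None,fx=4,fy=3.7,interpolation=cv2.INTER_CUBIC))
E
```

```text
clock 41.45 pos [0.4204 0.2153 0.2477] yaw 96.5 tz world [-7.e-04  1.e-04 -1.e+00] grip 0.0644 j [ 0.47  0.18 -0.03  1.36  0.    0.36]
 turn units 0.0 then tx,ty [-0.0387  0.1047] tz 0.2232
wrist duck circ [-0.0647  0.1097] 0.0266 rect [-0.0586  0.1103] [75.2 40.4] 10.3 bx -0.0964 -0.0213 medz 0.0621
wrist turtle circ [0.0482 0.1059] 0.0333 rect [0.0541 0.0852] [75.5 26.7] 23.2 bx 0.0161 0.0867 medz 0.0447
wrist snake circ [ 0.0504 -0.101 ] 0.0269 rect [ 0.0584 -0.0815] [11.8 52.8] 76.8 bx 0.0319 0.0816 medz 0.0332
wrist lid circ [-0.0456 -0.108 ] 0.0293 rect [-0.047  -0.1089] [54.9 59.9] 48.5 bx -0.0748 -0.0166 medz 0.0732
wrist owl circ [0.046 0.001] 0.0288 rect [ 0.045  -0.0012] [62.4 43.4] 6.6 bx 0.0138 0.0762 medz 0.1143
top duck fail max() iterable argument is empty
top turtle fail max() iterable argument is empty
top snake circ [ 0.0495 -0.1106] 0.0324 rect [ 0.05   -0.1109] [66.7 65. ] 65.2 bx 0.0158 0.0827 medz 0.0477
top lid circ [-0.0448 -0.1116] 0.0278 rect [-0.0454 -0.1115] [55.  55.5] 88.8 bx -0.0734 -0.0167 medz 0.0725
top owl circ [ 0.0493 -0.0029] 0.0221 rect [ 0.049  -0.0036] [47.9 41.5] 0.1 bx 0.0246 0.0736 medz 0.1199
```

View pics/w25.png

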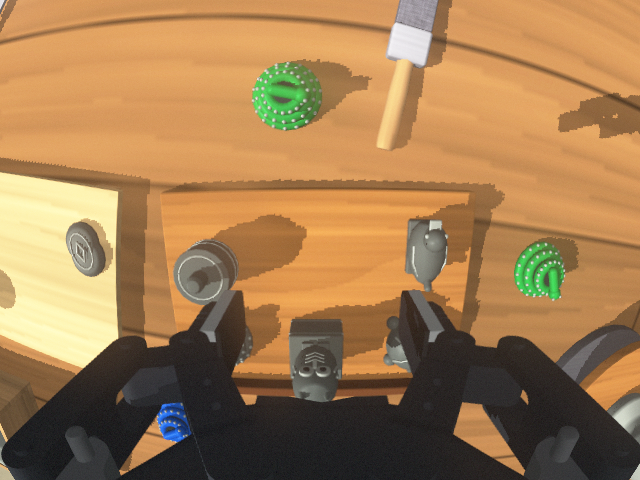

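View pics/d25.png

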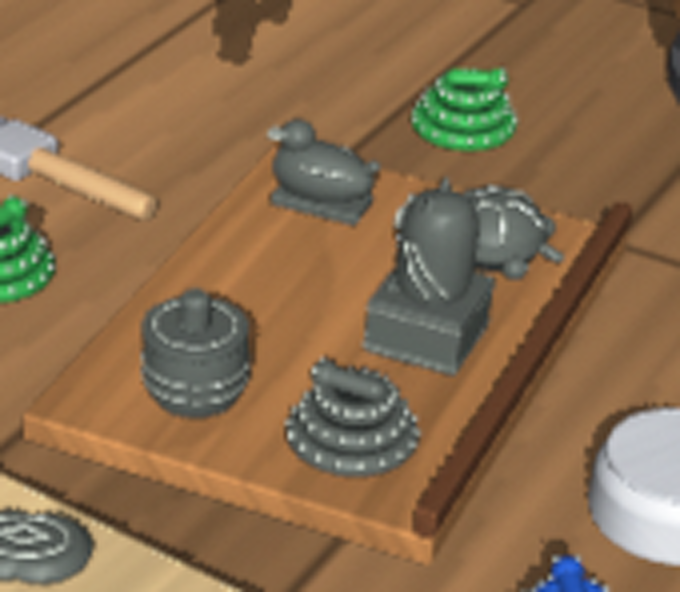

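>>> {"name": "send_rows", "arguments": {"moves": [[0.03,0.04,-0.02,0],[0.03,0.04,-0.02,0],[0.02,0.02,-0.01,0],[0,0,0,0],[0,0,0,0]]}}

```text
clock: 42.1
eef_pos: [0.3342, 0.3008, 0.2951]
tool_rot: [-0.058, 0.998, -0.0, 0.0]
ft_force: [-0.2, 0.4, 0.3]
grip_width: 0.0638
```

```bash
python3 - <<'E'
from dr import *
go(.447,.3238,.0245,96.5)
p,im,d=wsnap("w26");snap("top","top26")
from ts import c as cc,X,Y
u=proj('wrist',np.r_[cc-.062*X+.11*Y,.05],p)[0].astype(int);print(u,monitor.get_obs()['joint_pos'].round(2))
cv2.imwrite('pics/c26.png',cv2.resize(im[u[1]-50:u[1]+50,u[0]-60:u[0]+60],None,fx=6,fy=6,interpolation=cv2.INTER_CUBIC))
P=cloud('wrist',d,p)
b=np.stack([(P[...,:2]-cc)@X,(P[...,:2]-cc)@Y,P[...,2]],-1)
sel=(abs(b[...,0]+.062)<.045)&(abs(b[...,1]-.11)<.03)
q=b[sel]
h=q[(q[:,2]>.068)];print('head/bill',h.mean(0),h[:,0].min())
f=q[(q[:,2]>.068)&(q[:,0]<-.088)];print('bill',f.mean(0),len(f))
tl=q[(q[:,2]>.035)&(q[:,0]>-.036)];print('tail',tl.mean(0),len(tl),tl[:,0].max())
D=np.load('pics/top26.npy');PT=cloud('top',D);bt=np.stack([(PT[...,:2]-cc)@X,(PT[...,:2]-cc)@Y,PT[...,2]],-1)
print(np.isfinite(bt[(abs(bt[...,0]+.062)<.045)&(abs(bt[...,1]-.11)<.03)][:,2]).sum())
E
```

```text
clock 42.1 pos [0.3342 0.3008 0.2951] yaw 96.65 tz world [ 2.e-04 -4.e-04 -1.e+00] grip 0.0638 j [ 0.73  0.12  0.02  1.47 -0.    0.62]
 turn units 0.03 then tx,ty [-0.1147  0.0101] tz 0.2706
[330 304] [ 0.73  0.12  0.02  1.47 -0.    0.62]
head/bill [-0.08559489  0.10987768  0.07491405] -0.09993851828352421
bill [-0.09269591  0.10963261  0.07100196] 136
tail [-0.0324386   0.10960147  0.05993258] 75 -0.027178737981704993
729
```

View pics/c26.png

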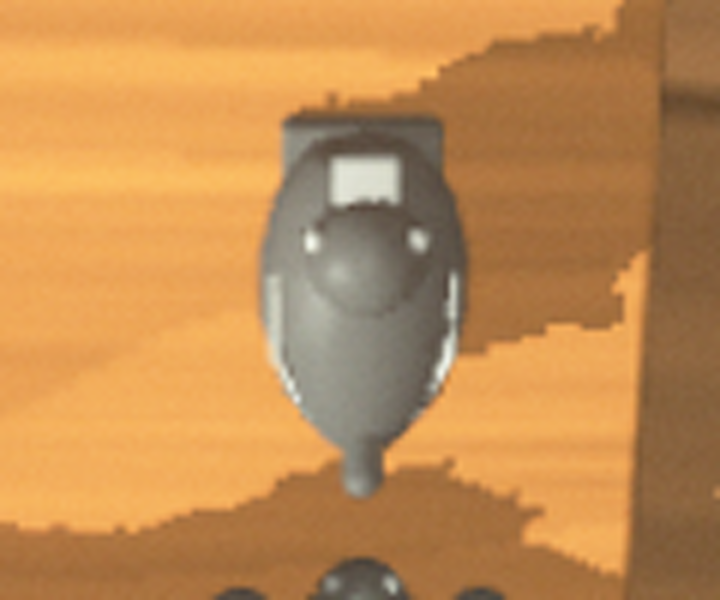

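View pics/w26.png

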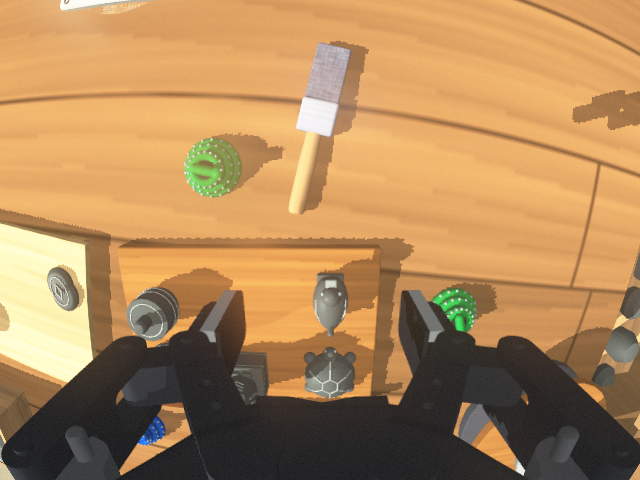

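```bash
python3 - <<'E'
from h import *
print(order.job_done(), monitor.get_obs()['clock'])
E
```

```text
the job is handed in; nothing more can be done
the job is handed in; nothing more can be done
```

The display is set out and the job was handed in after about 42 s. The arm stood clear and nothing was dropped. I placed the pieces in the order asked: plinth, owl, jar, lid, duck. I left the turtle, snake, medallion, egg and dish alone.

Last checks, from the camera images, in the display board's own axes (x to the rail, y to the left):

| Piece | Wanted | Measured |
|---|---|---|
| Plinth | (50, 0) mm, square to the board | (50.2, −0.8) mm, square within 0.1° |
| Owl | centred on the plinth, facing front | about 0.5 mm off the plinth's centre, judged by the tool position when released; facing front |
| Jar with lid | (−45, −110) mm, 30 mm clear of the snake | (−45.5, −109.5) mm, with the lid level and seated (disc top at z = 73.2 mm, 73 expected) |
| Duck | (−62, 110) mm, 30 mm clear of the turtle | bill and tail both at y = 109.6 mm, facing straight to the front; about 31 mm clear of the turtle |

- **Weak readings:** In two late pictures the arm or fingers hid part of the scene. The wrist readings of turtle, snake and owl, and the top-camera readings of duck and turtle, were then unusable or missing.
- **Owl disagreement:** The last top view put the owl about 3 mm to one side (y = −3 mm), which does not match the release position. The top camera's sideways error is about 1–2 mm. I did not measure the owl again before handing in.
- **Turtle and snake:** A late top view put the snake within 2 mm of where it started. I did not get a clean final measurement of the turtle, but the pictures show it standing undisturbed.

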